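Pry open the shielded case, empty its relays into a tray and stack the cover tray

TASK

Lever the tight finned lid of the aluminium case loose with the flat pry bar set over the fulcrum rail and under the lid's lip (do not pull at the lid by hand while it is still tight), then lift the lid off and lay both lid and bar flat on the blue mat, side by side with neither on the other, the lid fins up. Move every relay from the case into the lower black tray, and only then set the upper tray, turned so that it stacks on the rim and does not nest down onto the relays, level on the lower one. Leave the bottle, the meter and the tin where they are.

Things in the scene. Friction and masses are not known exactly. Their poses are not given: they have to be found in the camera images.
- case: Fixed aluminium case on a 6 mm steel plate. Outside 132 (x) x 100 (y) mm, rim 72 mm above the bench; inside 116 x 90 mm, 40 mm deep. Origin on the bench under its centre. Its -y side is the prying side: there the lid's lip overhangs by 14 mm and the fulcrum stands. Steel clip posts at x = +-80 mm, y = -30 mm, 72 mm high.
- case_floor (a point): Middle of the case's inner floor, 32 mm above the bench; the relays stand on it in a row along the case's x.
- clip_a (a joint): Sprung copper clip at the case's -x end (y = -30 mm, top 78 mm above the bench), a twin at the +x end. 0 m: it pinches the closed lid's end face with 18 N. Once the lip is levered up 9 to 12 mm both clips snap in to 0.005 under the lid and hold its lip about 8 mm up: the lid is then loose.
- clip_b (a joint): The twin clip at the case's +x end; values as clip_a.
- fulcrum_top (a point): Top of the fulcrum, a round-topped steel rail fixed 102 mm from the case's centre on its -y side, 59 mm above the bench; it runs 80 mm along the case's x and is 10 mm thick.
- fulcrum: The fulcrum rail itself; origin at the middle of its foot on the case's plate, 53 mm below its top; axes as the case's.
- lid: Loose aluminium lid, 0.28 kg: plate 132 x 114 x 6 mm (y from -64 to +50 mm), plug 112 x 85 x 4 mm below it, and on top a block of cooling fins to grip, 70 (x) x 30 (y) x 22 mm, centred. Origin: centre of the plug's underside; plate z = 4 to 10 mm, fins z = 10 to 32 mm. Closed, its axes match the case's and its origin is 68 mm above the bench.
- lid_lip (a point): Middle of the lower edge of the lid's overhanging lip, on the lid's -y side (64 mm from the lid's origin). 72 mm above the bench when closed.
- bar: Loose flat steel pry bar 190 x 18 x 8 mm, 0.2 kg, black sleeve on the handle half (its -x half). Origin: centre of its underside, the balance point; x points to the tip. It lies on the mat at first. Laid level over the fulcrum, tip 12 mm in under the lip (50 mm past the rail), and let go, its handle sinks until the tip meets the lip, 5 mm higher, and it stays so.
- bar_tip (a point): Centre of the bar's tip end, 95 mm from the bar's origin along its x, 4 mm above its underside. With the tip under the lip, some 8 to 15 N down on the handle 115 mm from the rail, about 40 mm of travel from level, frees the lid.
- mat: Fixed blue bench mat 280 (x) x 220 (y) x 3 mm. Origin at the centre of its underside, on the bench.
- relay0: Loose grey plug-in relay, block 26 (x) x 24 (y) x 32 (z) mm, 0.035 kg; origin at the centre of its underside. Two or three of relay0, relay1, relay2 are present; they stand upright on the case's floor under the lid, about 38 mm apart along the case's x.
- relay1: Loose grey plug-in relay, block 26 (x) x 24 (y) x 32 (z) mm, 0.035 kg; origin at the centre of its underside. Two or three of relay0, relay1, relay2 are present; they stand upright on the case's floor under the lid, about 38 mm apart along the case's x.
- relay2: Loose grey plug-in relay, block 26 (x) x 24 (y) x 32 (z) mm, 0.035 kg; origin at the centre of its underside. Two or three of relay0, relay1, relay2 are present; they stand upright on the case's floor under the lid, about 38 mm apart along the case's x.
- tray_lower: Loose black lower tray, 0.45 kg, outside 138 (x) x 106 (y) x 56 (z) mm, walls 6 mm, floor 4 mm (inside 126 x 94 mm). Origin: centre of its underside. Each long wall has two notches in its rim, 22 mm wide and 22 mm deep, centred at x = +40 and x = -16 mm. White label plate outside its +x end. Same facing as the upper tray (labels at one end): that tray nests into it.
- tray_upper: Loose black upper tray, 0.22 kg, 118 x 86 mm, walls 30 mm, white label on its +x end; a grip rib along x, 80 x 10 mm, rises to 62 mm. Origin: centre of its underside. Side lugs at x = +40 and -16 mm drop into the lower tray's notches unless turned half round (labels at far ends): they then rest on the rim, its foot 6 mm in with 4 mm play, its underside 50 mm above the other's.
- cleaner: Bystander: white plastic bottle, 44 mm across, 120 mm high; origin under its centre.
- meter: Bystander: yellow multimeter lying flat, 70 x 140 x 36 mm; origin under its centre.
- tin: Bystander: brass tin, 56 mm across, 40 mm high; origin under its centre.
Mind the look-alikes: they are no part of the job. What is shaped like the tray_upper but orange or purple is not meant.

How it is judged:
On the way, in this order (a step that is already met when the one before it is completed fails the run):
1. the lid's lip is levered up 6 mm by the bar bearing on the fulcrum (z of lid_lip in the frame of case above 0.078 m and contact force between bar and lid above 0.5 N and contact force between bar and fulcrum above 0.5 N), for 0.1 s.
2. the lid is off the case (horizontal distance between lid and case above 0.15 m), for 0.2 s.
3. every relay is in the lower tray, the upper tray not yet on it (x of relay0 in the frame of tray_lower between -0.062 and 0.062 m and y of relay0 in the frame of tray_lower between -0.046 and 0.046 m and z of relay0 in the frame of tray_lower between 0 and 0.04 m and x of relay1 in the frame of tray_lower between -0.062 and 0.062 m and y of relay1 in the frame of tray_lower between -0.046 and 0.046 m and z of relay1 in the frame of tray_lower between 0 and 0.04 m and x of relay2 in the frame of tray_lower between -0.062 and 0.062 m and y of relay2 in the frame of tray_lower between -0.046 and 0.046 m and z of relay2 in the frame of tray_lower between 0 and 0.04 m and horizontal distance between tray_upper and tray_lower above 0.1 m), for 0.2 s.
At the end, for the whole second after the job is handed in: Every relay lies in the lower tray; the upper tray is stacked on it, level within 0.05 rad, its underside 46 to 54 mm above the lower tray's and centred within 9 mm; lid (fins up) and bar lie flat on the mat, with their centres within its outline, not touching each other; all at rest (x of relay0 in the frame of tray_lower between -0.062 and 0.062 m and y of relay0 in the frame of tray_lower between -0.046 and 0.046 m and z of relay0 in the frame of tray_lower between 0 and 0.04 m and x of relay1 in the frame of tray_lower between -0.062 and 0.062 m and y of relay1 in the frame of tray_lower between -0.046 and 0.046 m and z of relay1 in the frame of tray_lower between 0 and 0.04 m and x of relay2 in the frame of tray_lower between -0.062 and 0.062 m and y of relay2 in the frame of tray_lower between -0.046 and 0.046 m and z of relay2 in the frame of tray_lower between 0 and 0.04 m and x of lid in the frame of mat between -0.14 and 0.14 m and y of lid in the frame of mat between -0.11 and 0.11 m and z of lid in the frame of mat between 0 and 0.015 m and angle between lid's own z axis and vertical below 0.1 rad and x of bar in the frame of mat between -0.14 and 0.14 m and y of bar in the frame of mat between -0.11 and 0.11 m and z of bar in the frame of mat between 0 and 0.015 m and z of bar_tip in the frame of mat between 0 and 0.015 m and contact force between lid and bar below 0.05 N and z of tray_upper in the frame of tray_lower between 0.046 and 0.054 m and horizontal distance between tray_upper and tray_lower below 0.009 m and angle between each of tray_upper, tray_lower's own z axis and vertical below 0.05 rad and linear speed of each of relay0, relay1, relay2, lid, bar, tray_upper, tray_lower below 0.02 m/s).
It fails at once if the fingers push or pull on the lid (over 5 N) while a clip still pinches it on the case (horizontal distance between lid and case below 0.01 m and z of lid_lip in the frame of case below 0.075 m and value of joint any of clip_a, clip_b below 0.002 m and contact force between the fingers and lid above 5 N).
It fails at once if the cleaner is moved more than 30 mm (distance of cleaner from where it was at the start of the episode above 0.03 m).
It fails at once if the meter is moved more than 30 mm (distance of meter from where it was at the start of the episode above 0.03 m).
It fails at once if the tin is moved more than 30 mm (distance of tin from where it was at the start of the episode above 0.03 m).
Of relay0, relay1, relay2 only 2 to 3 are there at a start; the rules pass over those that are not, and their reading is None.
At some moment in a run one of bar, tray_upper may be knocked a few centimetres aside while the robot is not near it.
Once in a run the grip may slacken for a moment while it holds something.
It also fails if it takes over 210 s, if anything falls off the work surface, if the arm or the gripper's body presses on something with over 40 N, if the wrist force passes 120 N, or if a joint passes its speed limit or range.

ROBOT

A 6-joint arm with a two-finger parallel gripper is mounted at the origin on the work surface. World frame = base frame: x ahead of the robot, y to its left, z up, the work surface at z = 0. Lengths are in m, angles in rad, forces in N, time in s.
With the tool pointing down it reaches from about 0.35 to 0.925 m from the base axis. Payload 6.4 kg.
Tool frame: the origin (TCP) lies midway between the tips of the shut fingers; the grasp point (between the pads) lies 19 mm behind it; z points along the fingers, y is the line along which they close (so a half turn about z gives the same grasp; the last joint's range is limited). The gripper opens to 85 mm and grips with 20 to 120 N. Pads are 22 mm wide; open, the fingers measure 114 mm over their backs; the gripper's body (76 mm by 85 mm) begins 54 mm behind the grasp point. The pads swing forward as they close: fully open they stand 13 mm farther back than shut.
Start: joints at [-1.481, 0.245, 1.558, -0, 1.339, -0.174], TCP at [0.169, -0.628, 0.231] pointing down, gripper open.
Joint ranges: [-3.13, 3.13], [-1.02, 2.26], [0.13, 2.54], [-0.95, 4.09], [0.21, 2.88], [-2.74, 2.74]. Speed limits (rad/s): [2.57, 2.57, 3.14, 3.14, 3.14, 3.14].

INTERFACE

Orientations are given as a unit quaternion [x, y, z, w].
In Python, from bench import status, capture, camera_info, bot, boxes_of, trace, mark_of gives the robot as it stands.
- The arm moves only by the tool send_rows, never from a script. Its argument "deltas" is a list of rows, each a list of 3 entries, a list of its own where there are three numbers: the shift along the tool's x, y, z in units of 40 mm (1.0 is 40 mm), then the turn, a rotation vector about the tool's x, y, z in units of 5 degrees (1.0 is 5 degrees), then the finger opening in mm, from 0 to 85.4. In form: [[[x, y, z], [wx, wy, wz], fingers], ...]. A call has exactly 8 rows; each row is the pose to reach, as a shift and turn from the pose commanded when the call began, along the tool's axes at that moment; what a row does not reach only later rows make up. A row lasts 1/8 s, in which the tool goes at most 62.5 mm and 10.7 degrees, less where a joint would pass 70% of its speed; a pose out of reach is approached as far as the arm can. A call with a gripper value outside its range is refused whole. The fingers move at their own pace and stop on an object; "squeeze" is the grip in N (left out, the last holds). Time passes only in rows, so rows that repeat a pose let the fingers close, or fill a call up. It gives the time, the measured TCP pose, the force, the opening and the grip force at its end, in the units of the state.
- status.observe(): the state, without advancing time (a new reading comes with each control period).
- capture(name): name is "scene" or "top" or "wrist"; returns the picture (420x560x3 uint8, blue, green, red); there is no depth.
- camera_info(name): a dict with "mtx" (3x3 intrinsics, pixels), "rvec" (rotation vector, rad) and "tvec" (3), from world to camera coordinates, as OpenCV has them. Camera axes: x right, y down, z forward; pixel columns grow to the right and rows downward; lengths in m; the calibration is good to about 2 mm. The wrist camera is an equidistant fisheye: a pixel r from the principal point sees the ray r / f radians off the axis. A picture is of the moment at which its call begins: read the wrist's pose just before it. camera_info takes no time and is no camera call; for the wrist camera it gives the pose at the moment of the call.
- bot.sign_off(): hands the job in; it is judged then, once.
Trained networks look in the newest picture that a camera, given by its name, has taken for a name from the list of things; names that differ only in an ending like _2 or _b are one class to them, and where a whole thing is asked for, a point or a joint stands for the part that bears it (a point fixed in the world has none). Each returns a list of dicts, best first, with "conf" (0 to 1); they miss things now and then, are a little off and sometimes report something else, mostly with a low value. They report only what shows in the picture. A call takes as long as a camera call. They do not tell look-alikes from the thing itself.
- boxes_of(name, camera): "at" ([column, row] in pixels, amid what is visible of it).
- trace(name, camera): "pixels" (420x560 bool, what is visible of it) and "at" ([column, row] in pixels, amid what is visible of it).
- mark_of(name, camera): "at" ([column, row] in pixels: a listed point, or the origin of a listed thing).
The state is a dict: "time_s": time; "q": joint angles; "joint_velocities": joint speeds; "joint_efforts": joint torques, N m; "tool_pos": TCP position; "orientation": TCP orientation; "force": force on the tool from outside, world axes, zero at the start; "moment": the same for the moment, N m; "gripper_width": opening from 0.0 (shut) to 1.0 (fully open); "grasp_force": force on a finger pad.
Only numpy, scipy, OpenCV 4.12 (cv2) and the standard library are available. Lean on these libraries where they do the work, as an engineer would, in place of code of your own. Each camera call takes 0.05 s, during which the arm holds its last target. There are 200 camera calls.

## Working session

There is one attempt and no reset: what is moved stays moved. The work goes in short steps, Python scripts to look and compute and a tool call to move; the robot and the scene stay as the last step left them, time stands still between calls to the robot, and variables do not carry over. Pictures are saved under pics/ and viewed, at most 18 in all, crops included, and the job is handed in when it is done.

Besides the shell and the picture viewer there is one more tool, called after ">>>" by a JSON object that holds its "name" and its "arguments". send_rows: Moves the arm, as the interface text tells. Its arguments: {"type":"object","properties":{"deltas":{"type":"array"},"squeeze":{"type":"number"}},"required":["deltas"]}

```bash
ls; mkdir -p pics
python3 - <<'E'
from bench import *
import cv2,numpy as np
print(status.observe())
for n in("scene","top"):
    im=capture(n);cv2.imwrite(f"pics/{n}0.png",im)
    c=camera_info(n);print(n,c)
    for k in["case","fulcrum","lid","bar","bar_tip","mat","tray_lower","tray_upper","cleaner","meter","tin","lid_lip","fulcrum_top"]:
        try:
            print(k,[(np.round(d["at"]).tolist(),round(d["conf"],2)) for d in mark_of(k,n)][:4])
        except Exception as e: print(k,e)
E
```

```text
pics
{'time_s': 0.0, 'q': array([-1.48114012e+00,  2.45830363e-01,  1.55903117e+00, -2.66248054e-05,
        1.33868730e+00, -1.74126355e-01]), 'joint_velocities': array([-0.00085475, -0.00012173, -0.0004835 ,  0.00027533,  0.00110042,
       -0.00021398]), 'joint_efforts': array([-2.08745296e-03, -4.29506779e+01, -3.26133800e+01, -2.27797073e-04,
        5.31960846e-03, -1.91886596e-05]), 'tool_pos': array([ 0.16940866, -0.62695164,  0.23016068]), 'orientation': array([ 9.91314067e-01,  1.31512215e-01,  2.83565544e-05, -9.77764346e-04]), 'force': array([-0.07327468,  0.69483411,  0.26180968]), 'moment': array([ 0.05167727, -0.01343295, -0.04047476]), 'grasp_force': 0.0, 'gripper_width': 1.000561431393388}
scene {'mtx': array([[475.78207371,   0.        , 278.26201977],
       [  0.        , 475.78207371, 207.34019255],
       [  0.        ,   0.        ,   1.        ]]), 'rvec': array([ 1.92974951,  1.66281787, -0.59832215]), 'tvec': array([ 0.02694663, -0.36588134,  1.90933369])}
case [([346.0, 214.0], 0.84)]
fulcrum [([312.0, 218.0], 0.69)]
lid [([346.0, 201.0], 0.75), ([256.0, 23
[... 525 characters left out ...]
462.78309725,   0.        , 284.6661941 ],
       [  0.        , 462.78309725, 203.60435144],
       [  0.        ,   0.        ,   1.        ]]), 'rvec': array([ 2.13910999, -2.14848139,  0.15487148]), 'tvec': array([-0.09795566,  0.53152677,  1.42057979])}
case []
fulcrum [([253.0, 204.0], 0.44)]
lid [([216.0, 200.0], 0.72)]
bar [([330.0, 194.0], 0.8)]
bar_tip [([323.0, 167.0], 0.92)]
mat [([311.0, 193.0], 0.77)]
tray_lower [([137.0, 222.0], 0.81)]
tray_upper [([401.0, 280.0], 0.95), ([423.0, 180.0], 0.8), ([385.0, 226.0], 0.74), ([441.0, 237.0], 0.58)]
cleaner []
meter [([218.0, 140.0], 0.89)]
tin [([372.0, 159.0], 0.84)]
lid_lip [([235.0, 204.0], 0.7)]
fulcrum_top [([250.0, 201.0], 0.6)]
```

View pics/scene0.png

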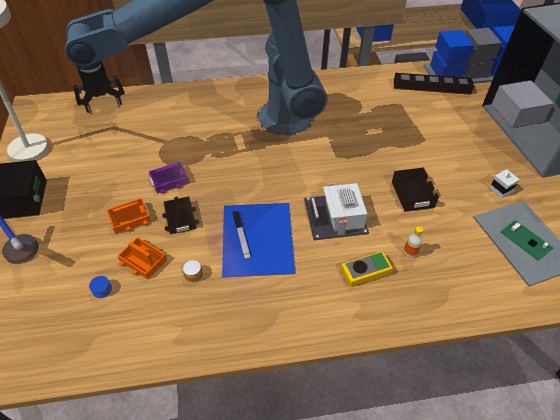

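View pics/top0.png

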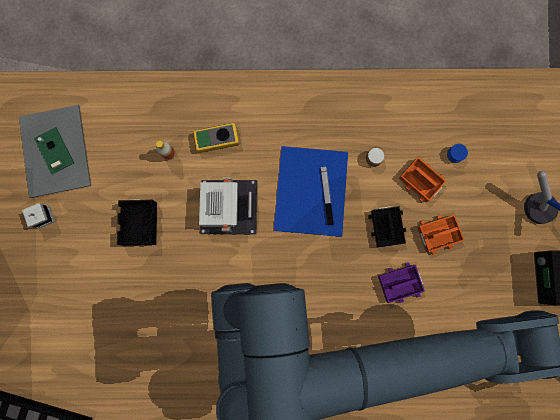

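The scene view shows the black lower tray at (413,190), the case at (345,210), the mat with the bar at (242,235) and the black upper tray at (180,213). The orange and purple trays are decoys. In the top view the black upper tray is at (385,226), the lower tray at (137,222), and the fulcrum is right of the case at (250,203).

```bash
cat > h.py <<'E'
from bench import *
import cv2,numpy as np
from scipy.spatial.transform import Rotation as R
def ray(c,px):
    K=c["mtx"];u=np.array([(px[0]-K[0,2])/K[0,0],(px[1]-K[1,2])/K[1,1]])
    if c.get("fish"):
        r=np.hypot(*u);d=np.array([*(u/max(r,1e-9)*np.sin(r)),np.cos(r)])
    else: d=np.array([*u,1.]);d/=np.linalg.norm(d)
    M=cv2.Rodrigues(np.float64(c["rvec"]))[0]
    return -M.T@np.ravel(c["tvec"]),M.T@d
def cam(n): return dict(camera_info(n),fish=n=="wrist")
def tri(obs):
    A=0;b=0;P=[]
    for c,p in obs:
        o,d=ray(c,p);Q=np.eye(3)-np.outer(d,d);A=A+Q;b=b+Q@o;P.append((o,Q))
    x=np.linalg.solve(A,b);return x,max(np.linalg.norm(Q@(x-o)) for o,Q in P)
def plane(c,p,z):
    o,d=ray(c,p);return o+d*(z-o[2])/d[2]
def rect(c,mask,z):
    "min-area rectangle of the mask's largest blob laid on plane z -> centre, long, short, yaw(deg) of long side"
    cs=max(cv2.findContours(mask.astype(np.uint8),0,2)[0],key=cv2.contourArea)[:,0]
    q=np.float32([plane(c,p,z)[:2]*1000 for p in cs])
    (x,y),(w,h),a=cv2.minAreaRect(q)
    if w<h:w,h,a=h,w,a+90
    return np.round([x,y,w,h,(a+90)%180-90],1)
def go(pos,yaw=None,tilt=None,n=1,base=None,Rt=None):
    "row numbers from pose base (default measured) to TCP pos (m); tool down, tool-x at yaw (deg)"
    s=status.observe();p,q=base or (s["tool_pos"],R.from_quat(s["orientation"]))
    if Rt is None: Rt=R.from_euler("z",yaw,degrees=True)*R.from_euler("x",180,degrees=True)
    if tilt: Rt=R.from_rotvec(np.radians(tilt))*Rt
    d=q.inv().apply(np.array(pos)-p)/.04; w=(q.inv()*Rt).as_rotvec(degrees=True)/5
    print("row",np.round(d,2).tolist(),np.round(w,2).tolist())
def pose():
    s=status.observe();r=R.from_quat(s["orientation"]);x=r.apply([1,0,0])
    print("t",round(s["time_s"],2),"tcp",np.round(s["tool_pos"]*1000,1),"yaw",round(np.degrees(np.arctan2(x[1],x[0])),1),"z",np.round(r.apply([0,0,1]),3),"F",np.round(s["force"],1),"w",round(s["gripper_width"]*85.4,1),"g",round(s["grasp_force"],1),"q",np.round(s["q"],2))
E
python3 - <<'E'
from h import *
cs,ct=cam("scene"),cam("top");capture("scene");capture("top")
for k in["case","fulcrum","lid","bar","bar_tip","mat","tray_lower","meter","tin","lid_lip","fulcrum_top"]:
    a=mark_of(k,"scene");b=mark_of(k,"top")
    if a and b:
        best=min(((tri([(cs,i["at"]),(ct,j["at"])])) for i in a[:2] for j in b[:2]),key=lambda t:t[1]);print(k,np.round(best[0]*1000,1),round(best[1]*1000,1))
a=mark_of("tray_upper","scene");b=mark_of("tray_upper","top")
for i in a:
    for j in b:
        x,e=tri([(cs,i["at"]),(ct,j["at"])])
        if e<.01: print("upper",np.round(x*1000),round(e*1000,1),np.round(j["at"]))
for k,z in[("mat",.003),("bar",.011),("lid",.078),("tray_lower",.056),("fulcrum",.059),("tray_upper",.03)]:
    for d in trace(k,"top")[:4]: print(k,rect(ct,d["pixels"],z),round(d["conf"],2))
im=capture("wrist");cv2.imwrite("pics/w0.png",im);pose();print(camera_info("wrist"))
E
```

```text
fulcrum [522.1  10.1  -1.8] 1.1
lid [530.4 113.7  77.2] 3.1
bar [ 569.2 -239.4   -2.8] 3.3
bar_tip [ 659.1 -229.    11. ] 6.5
mat [ 579.9 -187.2   -1.1] 4.1
tray_lower [472.7 367.6   7.7] 0.5
meter [749.7 129.2 -14.3] 2.7
tin [ 693.5 -390.5    6.6] 2.1
lid_lip [531.4  55.3  66.4] 2.5
fulcrum_top [531.1  10.7  73.6] 2.1
upper [ 613. -547.  -13.] 1.7 [420. 181.]
upper [ 431. -594.  -16.] 4.5 [436. 236.]
upper [ 463. -437.  -15.] 5.4 [390. 226.]
upper [ 276. -462.  -13.] 3.4 [400. 285.]
mat [ 579.9 -185.2  285.6  220.2   -5.5] 0.93
mat [ 5.415e+02  1.149e+02  1.407e+02  1.227e+02 -3.000e-01] 0.21
bar [ 561.8 -234.4  187.8   22.8    4.9] 0.88
lid [ 5.286e+02  1.051e+02  1.304e+02  1.141e+02 -3.000e-01] 0.73
tray_lower [473.8 359.5 142.5 121.1   2.1] 0.68
tray_lower [ 554.1 -231.1  183.    18.9    6.3] 0.21
tray_upper [ 283.4 -460.3  129.1  107.9  -73.2] 0.89
tray_upper [ 458.9 -424.3  126.2  109.7   10.1] 0.78
tray_upper [ 607.4 -540.3  120.   105.2   49.6] 0.74
tray_upper [ 436.1 -588.6  127.9  106.6  -73.2] 0.64
t 3.05 tcp [ 169.5 -627.5  231.3] yaw 15.1 z [-0.  0. -1.] F [ 0.   0.2 -0.7] w 85.3 g 0.0 q [-1.48  0.25  1.56 -0.    1.34 -0.17]
{'mtx': array([[325.1922621 ,   0.        , 279.28573808],
       [  0.        , 325.1922621 , 206.4831745 ],
       [  0.        ,   0.        ,   1.        ]]), 'rvec': array([-2.31148969,  1.76837037,  0.24777186]), 'tvec': array([-0.65102722, -0.03758586,  0.37864692])}
```

Run:
```python
from h import *
go([.53,-.21,.25],5)
c=cam("wrist");s=status.observe();q=R.from_quat(s["orientation"]);o,d=ray(c,(280,210));print(q.inv().apply(o-s["tool_pos"]),q.inv().apply(d))
```

```text
row [11.42, -7.73, -0.47] [-0.0, 0.0, 2.02]
[ 0.06845026  0.00099035 -0.14309496] [-0.28510619  0.00246222  0.95849277]
```

>>> {"name": "send_rows", "arguments": {"deltas": [[[1.5,-1,-0.5],[0,0,1],60],[[3,-2,-0.5],[0,0,2],60],[[4.5,-3,-0.5],[0,0,2],60],[[6,-4,-0.5],[0,0,2],60],[[7.5,-5,-0.5],[0,0,2],60],[[9,-6,-0.5],[0,0,2],60],[[10.5,-7,-0.5],[0,0,2],60],[[11.4,-7.7,-0.5],[0,0,2],60]]}}

```text
time_s: 4.05
tool_pos: [0.4971, -0.2502, 0.2516]
orientation: [0.999, 0.045, 0.0, 0.0]
force: [0.8, -0.6, -0.1]
gripper_width: 0.702
grasp_force: 0.0
```

```bash
cat >> h.py <<'E'
def look(names,rects={},save=None,n="wrist"):
    c=cam(n);im=capture(n)
    if save: cv2.imwrite(f"pics/{save}.png",im)
    out={}
    for k,z in names.items():
        m=[d for d in mark_of(k,n) if d["conf"]>.3][:4]
        for d in m: print(k,np.round(d["at"]).tolist(),round(d["conf"],2),"on z:",np.round(plane(c,d["at"],z)*1000,1))
    for k,z in rects.items():
        for d in trace(k,n)[:4]: print("rect",k,rect(c,d["pixels"],z),round(d["conf"],2))
    return c,im
E
python3 - <<'E'
from h import *
pose()
look({"bar":.003,"bar_tip":.007,"mat":0,"fulcrum_top":.059},{"bar":.011,"mat":.003},save="w1")
E
```

```text
t 4.05 tcp [ 497.1 -250.2  251.6] yaw 5.1 z [ 0.001 -0.001 -1.   ] F [ 0.8 -0.6 -0.1] w 59.9 g 0.0 q [-0.67  0.01  1.78 -0.    1.35  0.81]
bar [271.0, 119.0] 0.93 on z: [ 561.  -235.5    3. ]
bar_tip [268.0, 118.0] 0.45 on z: [ 562.3 -232.3    7. ]
mat [232.0, 96.0] 0.96 on z: [ 585.5 -186.5    0. ]
fulcrum_top [62.0, 141.0] 0.83 on z: [528.   14.9  59. ]
rect bar [ 563.1 -236.   189.5   18.6    6.4] 0.98
rect mat [ 580.3 -185.1  281.9  222.5   -5.5] 0.76
```

Run:
```python
from h import *
capture("top");capture("top");pose();go([.498,-.243,.06],6.4);go([.498,-.243,.0045],6.4)
```

```text
t 4.5 tcp [ 495.2 -253.   251.3] yaw 5.0 z [-0. -0. -1.] F [ 0.2  0.2 -0.1] w 59.7 g 0.0 q [-0.68  0.01  1.78 -0.    1.35  0.81]
row [0.09, -0.24, 4.78] [0.0, 0.0, -0.28]
row [0.09, -0.24, 6.17] [0.0, 0.0, -0.28]
```

>>> {"name": "send_rows", "arguments": {"deltas": [[[0.1,-0.24,1.2],[0,0,-0.3],40],[[0.1,-0.24,2.4],[0,0,-0.3],40],[[0.1,-0.24,3.6],[0,0,-0.3],40],[[0.1,-0.24,4.8],[0,0,-0.3],40],[[0.1,-0.24,5.5],[0,0,-0.3],40],[[0.1,-0.24,6.0],[0,0,-0.3],40],[[0.1,-0.24,6.15],[0,0,-0.3],40],[[0.1,-0.24,6.15],[0,0,-0.3],40]], "squeeze": 100}}

```text
time_s: 5.5
tool_pos: [0.4994, -0.2425, 0.0059]
orientation: [0.998, 0.057, 0.0, 0.0]
force: [1.0, 0.9, 0.0]
gripper_width: 0.471
grasp_force: 0.0
```

>>> {"name": "send_rows", "arguments": {"deltas": [[[0,0,0],[0,0,0],40],[[0,0,0],[0,0,0],10],[[0,0,0],[0,0,0],10],[[0,0,0],[0,0,0],10],[[0,0,0],[0,0,0],10],[[0,0,0],[0,0,0],10],[[0,0,0],[0,0,0],10],[[0,0,0],[0,0,0],10]]}}

```text
time_s: 6.5
tool_pos: [0.4997, -0.2424, 0.0067]
orientation: [0.998, 0.058, 0.0, 0.001]
force: [-1.9, 1.6, 5.8]
gripper_width: 0.162
grasp_force: 98.0
```

Run:
```python
from h import *
pose()
```

```text
t 6.5 tcp [ 499.7 -242.4    6.7] yaw 6.6 z [ 0.001 -0.001 -1.   ] F [-1.9  1.6  5.8] w 13.8 g 98.0 q [-0.66  0.34  1.9  -0.    0.89  0.8 ]
```

>>> {"name": "send_rows", "arguments": {"deltas": [[[0,0,-0.3],[0,0,0],10],[[0,0,-0.8],[0,0,0],10],[[0,0,-1.5],[0,0,0],10],[[0,0,-2.3],[0,0,0],10],[[0,0,-3],[0,0,0],10],[[0,0,-3.5],[0,0,0],10],[[0,0,-3.5],[0,0,0],10],[[0,0,-3.5],[0,0,0],10]]}}

```text
time_s: 7.5
tool_pos: [0.4985, -0.2416, 0.1448]
orientation: [0.998, 0.058, -0.0, -0.0]
force: [0.0, -0.4, -2.5]
gripper_width: 0.165
grasp_force: 98.1
```

Run:
```python
from h import *
pose()
look({"bar":.14,"bar_tip":.147,"fulcrum_top":.059,"lid_lip":.072,"lid":.068},{},save="w2")
```

```text
t 7.5 tcp [ 498.5 -241.6  144.8] yaw 6.6 z [-0.001  0.001 -1.   ] F [ 0.  -0.4 -2.5] w 14.1 g 98.1 q [-0.66  0.12  1.87 -0.    1.15  0.8 ]
bar [274.0, 129.0] 0.71 on z: [ 560.9 -233.3  140. ]
fulcrum_top [6.0, 147.0] 0.57 on z: [529.3  14.5  59. ]
lid [43.0, 142.0] 0.38 on z: [536.7 -43.9  68. ]
```

View pics/w2.png

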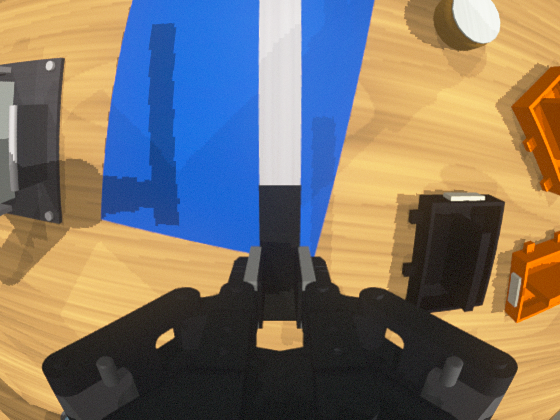

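The bar is held level between the pads (260–300 px wide, going up the image). The black upper tray sits at (455,255) with its label at the top (+x world) at (463,197).

Run:
```python
from h import *
go([.53,-.175,.2],89.7)
```

```text
row [0.97, -1.57, -1.39] [-0.02, 0.0, -16.62]
```

>>> {"name": "send_rows", "arguments": {"deltas": [[[0.1,-0.2,-0.5],[0,0,-2],10],[[0.2,-0.4,-1],[0,0,-4],10],[[0.3,-0.6,-1.4],[0,0,-6],10],[[0.5,-0.8,-1.4],[0,0,-8],10],[[0.6,-1,-1.4],[0,0,-10],10],[[0.8,-1.2,-1.4],[0,0,-12],10],[[0.9,-1.4,-1.4],[0,0,-14],10],[[1,-1.6,-1.4],[0,0,-15.8],10]]}}

```text
time_s: 8.8
tool_pos: [0.5315, -0.1735, 0.2009]
orientation: [0.732, 0.681, -0.0, -0.0]
force: [-0.1, -0.5, -1.8]
gripper_width: 0.16
grasp_force: 98.1
```

>>> {"name": "send_rows", "arguments": {"deltas": [[[0,0,0],[0,0,-0.8],10],[[0,0,0],[0,0,-0.8],10],[[0,0,0],[0,0,-0.8],10],[[0,0,0],[0,0,-0.8],10],[[0,0,0],[0,0,-0.8],10],[[0,0,0],[0,0,-0.8],10],[[0,0,0],[0,0,-0.8],10],[[0,0,0],[0,0,-0.8],10]]}}

```text
time_s: 9.8
tool_pos: [0.5314, -0.1738, 0.2013]
orientation: [0.71, 0.705, 0.0, 0.0]
force: [1.3, -0.4, -1.4]
gripper_width: 0.163
grasp_force: 98.1
```

Run:
```python
from h import *
pose()
look({"bar":.2,"bar_tip":.2,"fulcrum_top":.059,"lid_lip":.072,"lid":.068,"case":0,"clip_a":.078},{"lid":.078,"fulcrum":.059,"bar":.205},save="w3")
look({"bar_tip":.2,"fulcrum_top":.059,"lid_lip":.072,"lid":.068},{"bar":.205,"lid":.078},n="top")
look({"bar_tip":.2,"fulcrum_top":.059,"lid_lip":.072,"lid":.068,"tray_lower":0},{},n="scene")
```

```text
t 9.8 tcp [ 531.4 -173.8  201.3] yaw 89.6 z [ 0. -0. -1.] F [ 1.3 -0.4 -1.4] w 13.9 g 98.1 q [-0.52  0.06  1.82  0.    1.26 -0.51]
bar [278.0, 126.0] 0.63 on z: [ 530.6 -110.   200. ]Traceback (most recent call last):
  File "<stdin>", line 3, in <module>
  File "h.py", line 41, in look
    m=[d for d in mark_of(k,n) if d["conf"]>.3][:4]
                  ~~~~~~~^^^^^
ValueError: it knows: bar, bar_tip, case, case_floor, cleaner, fulcrum, fulcrum_top, lid, lid_lip, mat, meter, relay, tin, tray_lower, tray_upper
```

View pics/w3.png

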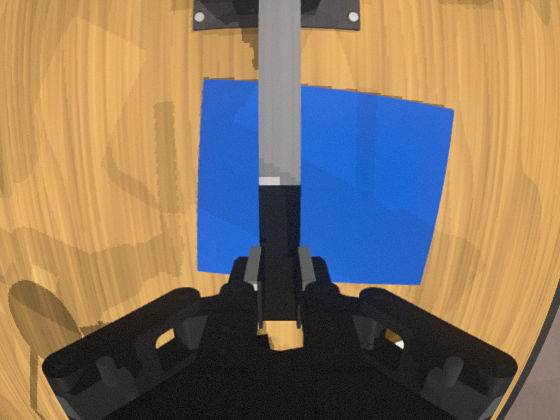

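The case's plate edge is just visible at the top (bolts at (199,17) and (353,17)). I'll move forward to see the fulcrum.

>>> {"name": "send_rows", "arguments": {"deltas": [[[1,0,-0.3],[0,0,0],10],[[2,0,-0.6],[0,0,0],10],[[2.5,0,-1],[0,0,0],10],[[2.5,0,-1],[0,0,0],10],[[2.5,0,-1],[0,0,0],10],[[2.5,0,-1],[0,0,0],10],[[2.5,0,-1],[0,0,0],10],[[2.5,0,-1],[0,0,0],10]]}}

```text
time_s: 11.15
tool_pos: [0.532, -0.0741, 0.241]
orientation: [0.71, 0.704, -0.0, -0.0]
force: [0.6, 0.2, -1.0]
gripper_width: 0.162
grasp_force: 98.2
```

Run:
```python
from h import *
pose()
look({"bar":.2,"bar_tip":.24,"fulcrum_top":.059,"lid_lip":.072,"lid":.068,"case":0},{"lid":.078,"fulcrum":.059,"bar":.245},save="w4")
c,_=look({"bar_tip":.24,"fulcrum_top":.059,"lid_lip":.072,"lid":.068},{"bar":.245,"lid":.078},n="top")
look({"bar_tip":.24,"fulcrum_top":.059,"lid_lip":.072,"lid":.068,"tray_lower":0},{},n="scene")
```

```text
t 11.15 tcp [532.  -74.1 241. ] yaw 89.6 z [-0.001  0.    -1.   ] F [ 0.6  0.2 -1. ] w 13.9 g 98.2 q [-0.35 -0.03  1.84 -0.    1.33 -0.34]
bar [274.0, 124.0] 0.55 on z: [528.8 -10.2 200. ]
rect lid [487.4  79.   65.   49.1  88.3] 0.58
rect lid [455.9  80.9  16.9  13.8 -89.3] 0.4
rect fulcrum [499.6   8.4  21.9  11.1  -1.6] 0.57
rect bar [531.3 -30.2 152.9  19.7  90. ] 0.91
bar_tip [375.0, 156.0] 0.68 on z: [ 634.2 -349.7  240. ]
bar_tip [214.0, 192.0] 0.52 on z: [535.  92. 240.]
lid_lip [232.0, 202.0] 0.79 on z: [530.7  61.4  72. ]
lid [216.0, 201.0] 0.72 on z: [535.9 112.4  68. ]
lid [215.0, 141.0] 0.36 on z: [728.8 117.4  68. ]
rect bar [530.5  65.1  40.8  16.5  89.7] 0.69
rect lid [ 5.286e+02  1.071e+02  1.304e+02  1.082e+02 -3.000e-01] 0.92
bar_tip [343.0, 166.0] 0.71 on z: [537.5  83.6 240. ]
bar_tip [346.0, 214.0] 0.48 on z: [714.1  48.6 240. ]
fulcrum_top [313.0, 203.0] 0.69 on z: [515.1   9.1  59. ]
lid_lip [326.0, 201.0] 0.73 on z: [522.5  49.7  72. ]
lid [346.0, 201.0] 0.76 on z: [530.3 111.5  68. ]
tray_lower [412.0, 192.0] 0.86 on z: [464.9 370.7   0. ]
```

View pics/w4.png

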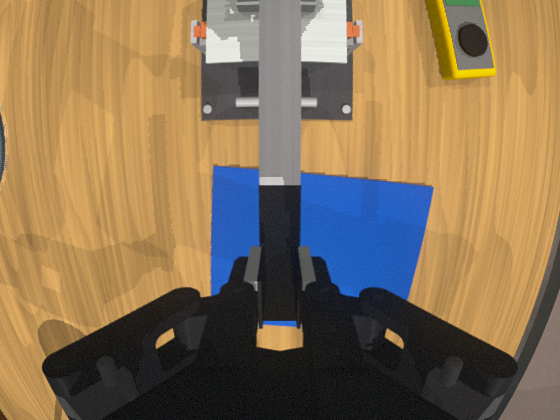

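Run:
```python
from h import *
c=cam("wrist");im=cv2.imread("pics/w4.png")
for n,p,z in[("rail a",(236,103),.059),("rail b",(317,103),.059),("lip l",(206,66),.072),("lip r",(348,62),.072),("clip l",(198,31),.078),("clip r",(357,31),.078),("bolt",(207,109),.006),("bolt",(346,109),.006)]: print(n,np.round(plane(c,p,z)*1000,1))
print(tri([(cam("top"),(214,192)),(cam("scene"),(343,166))]))
t=cv2.imread("pics/w4.png")[0:130,180:380];s=capture("scene")[130:260,270:400]
capture("scene");cv2.imwrite("pics/m4.png",np.hstack([cv2.resize(t,None,fx=2,fy=2.4),cv2.resize(s,None,fx=2.4,fy=2.4)]))
```

```text
rail a [488.8   8.5  59. ]
rail b [568.9   7.9  59. ]
lip l [461.7  45.8  72. ]
lip r [597.6  48.7  72. ]
clip l [455.   80.6  78. ]
clip r [605.6  79.4  78. ]
bolt [447.4   5.2   6. ]
bolt [609.1   4.    6. ]
(array([0.53391946, 0.08796416, 0.23695686]), np.float64(0.004260588615707699))
```

View pics/m4.png

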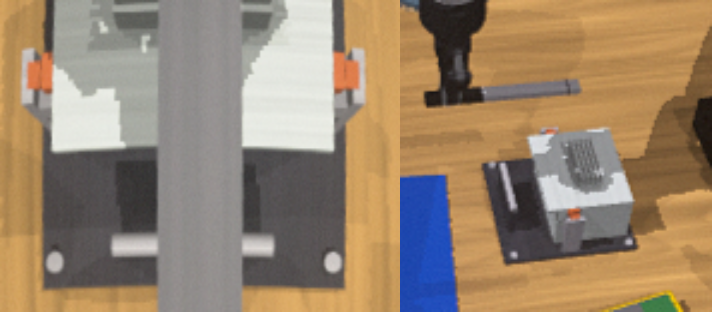

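Rail centre is at (529,8) mm, the lip edge at y≈47, and the clips (orange) at y≈80. The scene crop shows the bar level above it all.

Run:
```python
from h import *
pose();go([.5295,-.125,.075],89.6);go([.5295,-.125,.066],89.6)
```

```text
t 12.4 tcp [532.1 -73.8 241.3] yaw 89.6 z [ 0. -0. -1.] F [ 0.6 -0.4 -2.1] w 13.7 g 98.2 q [-0.35 -0.03  1.84 -0.    1.33 -0.34]
row [-1.28, -0.06, 4.16] [0.0, 0.0, 0.0]
row [-1.28, -0.06, 4.38] [0.0, 0.0, 0.0]
```

>>> {"name": "send_rows", "arguments": {"deltas": [[[-0.6,-0.06,0],[0,0,0],10],[[-1.28,-0.06,1],[0,0,0],10],[[-1.28,-0.06,2],[0,0,0],10],[[-1.28,-0.06,3],[0,0,0],10],[[-1.28,-0.06,3.8],[0,0,0],10],[[-1.28,-0.06,4.16],[0,0,0],10],[[-1.28,-0.06,4.16],[0,0,0],10],[[-1.28,-0.06,4.16],[0,0,0],10]]}}

```text
time_s: 13.4
tool_pos: [0.5305, -0.1255, 0.0766]
orientation: [0.709, 0.705, 0.001, 0.001]
force: [-0.6, 0.1, -1.3]
gripper_width: 0.159
grasp_force: 98.2
```

>>> {"name": "send_rows", "arguments": {"deltas": [[[0,0,0.05],[0,0,0],10],[[0,0,0.1],[0,0,0],10],[[0,0,0.15],[0,0,0],10],[[0,0,0.2],[0,0,0],10],[[0,0,0.2],[0,0,0],10],[[0,0,0.2],[0,0,0],10],[[0,0,0.2],[0,0,0],10],[[0,0,0.2],[0,0,0],10]]}}

```text
time_s: 14.4
tool_pos: [0.5294, -0.125, 0.0669]
orientation: [0.709, 0.705, 0.0, 0.0]
force: [-0.8, 0.7, -2.3]
gripper_width: 0.161
grasp_force: 98.2
```

>>> {"name": "send_rows", "arguments": {"deltas": [[[0,0,0.03],[0,0,0],10],[[0,0,0.05],[0,0,0],10],[[0,0,0.05],[0,0,0],10],[[0,0,0.05],[0,0,0],10],[[0,0,0.05],[0,0,0],10],[[0,0,0.05],[0,0,0],10],[[0,0,0.05],[0,0,0],10],[[0,0,0.05],[0,0,0],10]]}}

```text
time_s: 15.4
tool_pos: [0.5293, -0.1249, 0.0649]
orientation: [0.709, 0.705, -0.0, -0.0]
force: [-0.7, 0.5, -2.7]
gripper_width: 0.16
grasp_force: 98.3
```

Run:
```python
from h import *
pose()
s=capture("scene");cv2.imwrite("pics/s5.png",cv2.resize(s[130:260,230:400],None,fx=4,fy=4,interpolation=cv2.INTER_CUBIC))
```

```text
t 15.4 tcp [ 529.3 -124.9   64.9] yaw 89.6 z [-0.  0. -1.] F [-0.7  0.5 -2.7] w 13.7 g 98.3 q [-0.44  0.22  1.93  0.    1.   -0.43]
```

View pics/s5.png

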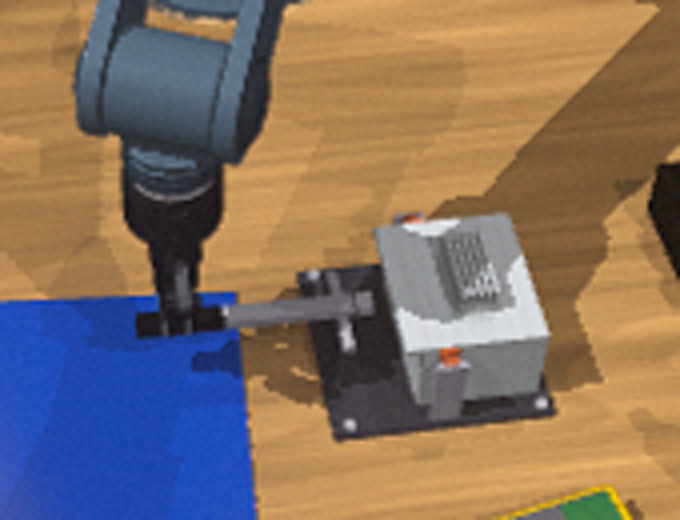

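The bar is over the rail with its tip just short of the lip, with no contact yet. I'll feel down for the rail.

>>> {"name": "send_rows", "arguments": {"deltas": [[[0,0,0.02],[0,0,0],10],[[0,0,0.04],[0,0,0],10],[[0,0,0.04],[0,0,0],10],[[0,0,0.04],[0,0,0],10],[[0,0,0.04],[0,0,0],10],[[0,0,0.04],[0,0,0],10],[[0,0,0.04],[0,0,0],10],[[0,0,0.04],[0,0,0],10]]}}

```text
time_s: 16.45
tool_pos: [0.5294, -0.125, 0.0633]
orientation: [0.709, 0.705, 0.0, 0.0]
force: [-0.6, -0.5, -1.4]
gripper_width: 0.164
grasp_force: 98.4
```

>>> {"name": "send_rows", "arguments": {"deltas": [[[0,0,0.02],[0,0,0],10],[[0,0,0.04],[0,0,0],10],[[0,0,0.04],[0,0,0],10],[[0,0,0.04],[0,0,0],10],[[0,0,0.04],[0,0,0],10],[[0,0,0.04],[0,0,0],10],[[0,0,0.04],[0,0,0],10],[[0,0,0.04],[0,0,0],10]]}}

```text
time_s: 17.45
tool_pos: [0.5294, -0.1249, 0.0617]
orientation: [0.709, 0.705, 0.0, 0.0]
force: [0.6, -0.9, -0.4]
gripper_width: 0.163
grasp_force: 98.4
```

Run:
```python
from h import *
pose();print(status.observe()["moment"])
```

```text
t 17.45 tcp [ 529.4 -124.9   61.7] yaw 89.6 z [ 0.  0. -1.] F [ 0.6 -0.9 -0.4] w 13.9 g 98.4 q [-0.44  0.22  1.93  0.    0.99 -0.43]
[-0.05468035  0.00414112 -0.00760384]
```

>>> {"name": "send_rows", "arguments": {"deltas": [[[0,0,-0.05],[0,0,0],10],[[0,0,-0.05],[0,0,0],10],[[0.1,0,-0.05],[0,0,0],10],[[0.2,0,-0.05],[0,0,0],10],[[0.3,0,-0.05],[0,0,0],10],[[0.4,0,-0.05],[0,0,0],10],[[0.4,0,-0.05],[0,0,0],10],[[0.4,0,-0.05],[0,0,0],10]]}}

```text
time_s: 18.45
tool_pos: [0.5294, -0.1088, 0.0636]
orientation: [0.709, 0.705, 0.0, -0.0]
force: [0.3, 0.2, -1.9]
gripper_width: 0.157
grasp_force: 98.3
```

>>> {"name": "send_rows", "arguments": {"deltas": [[[0.05,0,0],[0,0,0],10],[[0.1,0,0],[0,0,0],10],[[0.15,0,0],[0,0,0],10],[[0.18,0,0],[0,0,0],10],[[0.18,0,0],[0,0,0],10],[[0.18,0,0],[0,0,0],10],[[0.18,0,0],[0,0,0],10],[[0.18,0,0],[0,0,0],10]]}}

```text
time_s: 19.45
tool_pos: [0.5294, -0.1017, 0.0637]
orientation: [0.709, 0.705, 0.0, -0.0]
force: [-1.1, 0.0, -1.2]
gripper_width: 0.161
grasp_force: 98.3
```

Run:
```python
from h import *
pose();print(status.observe()["moment"])
```

```text
t 19.45 tcp [ 529.4 -101.7   63.7] yaw 89.6 z [-0.  0. -1.] F [-1.1  0.  -1.2] w 13.8 g 98.3 q [-0.4   0.21  1.94  0.    0.99 -0.39]
[ 0.03398986  0.00252853 -0.02544578]
```

Run:
```python
from h import *
s=status.observe();p=s["tool_pos"];C=np.array([p[0],.0082,.054]);q=R.from_quat(s["orientation"])
p0=p.copy();p0[2]=.0625
for t in range(0,29,3):
    r=R.from_euler("x",t,degrees=True);x=C+r.apply(p0-C);x[1]+=.003*t/20
    tip=C+r.apply([0,.0488+.003*t/20,.013]);print(t,np.round(tip*1000,1)[1:],end=" ");go(x,Rt=r*q,base=(p,q))
```

```text
0 [57. 67.] row [-0.0, 0.0, 0.03] [0.0, 0.0, 0.0]
3 [56.7 69.6] row [0.0, -0.0, 0.17] [0.0, 0.6, -0.0]
6 [56.3 72.1] row [0.02, -0.0, 0.32] [0.01, 1.2, -0.0]
9 [55.7 74.7] row [0.03, -0.0, 0.46] [0.01, 1.8, -0.0]
12 [55.  77.2] row [0.06, -0.0, 0.6] [0.02, 2.4, -0.0]
15 [54.1 79.8] row [0.09, -0.0, 0.75] [0.02, 3.0, -0.0]
18 [53.2 82.3] row [0.14, -0.0, 0.89] [0.02, 3.6, -0.0]
21 [52.  84.8] row [0.18, -0.0, 1.03] [0.03, 4.2, -0.0]
24 [50.8 87.2] row [0.24, -0.0, 1.16] [0.03, 4.8, -0.0]
27 [49.4 89.6] row [0.3, -0.0, 1.3] [0.04, 5.4, -0.0]
```

>>> {"name": "send_rows", "arguments": {"deltas": [[[0,0,0.1],[0,0.3,0],10],[[0,0,0.17],[0,0.6,0],10],[[0.01,0,0.24],[0,0.9,0],10],[[0.02,0,0.32],[0,1.2,0],10],[[0.03,0,0.39],[0,1.5,0],10],[[0.03,0,0.46],[0,1.8,0],10],[[0.03,0,0.46],[0,1.8,0],10],[[0.03,0,0.46],[0,1.8,0],10]], "squeeze": 120}}

```text
time_s: 20.45
tool_pos: [0.5302, -0.1009, 0.0462]
orientation: [0.707, 0.703, 0.056, -0.055]
force: [-2.0, 0.6, 4.4]
gripper_width: 0.149
grasp_force: 118.8
```

Run:
```python
from h import *
pose();print(status.observe()["moment"])
```

```text
t 20.45 tcp [ 530.2 -100.9   46.2] yaw 89.6 z [ 0.002  0.157 -0.988] F [-2.   0.6  4.4] w 12.7 g 118.8 q [-0.47  0.26  1.92  0.17  1.03 -0.55]
[-0.04916846  0.2967772   0.13123638]
```

Run:
```python
from h import *
s=status.observe();p=s["tool_pos"].copy();q=R.from_quat([.709,.705,0,0]);p0=np.array([.5294,-.1017,.0625]);C=np.array([.5294,.0082,.054])
def P(t):
    r=R.from_euler("x",t,degrees=True);x=C+r.apply(p0-C);x[1]+=.003*t/20;return x,r*q
for t in (12,15,18,20,22,24,26):
    print(t,end=" ");x,r=P(t);go(x,Rt=r,base=P(9))
```

```text
12 row [0.0, -0.0, 0.15] [0.0, 0.6, -0.0]
15 row [0.02, -0.0, 0.29] [0.01, 1.2, -0.0]
18 row [0.03, -0.0, 0.44] [0.01, 1.8, -0.0]
20 row [0.05, -0.0, 0.53] [0.01, 2.2, -0.0]
22 row [0.07, -0.0, 0.63] [0.01, 2.6, -0.0]
24 row [0.09, -0.0, 0.73] [0.02, 3.0, -0.0]
26 row [0.12, -0.0, 0.82] [0.02, 3.4, -0.0]
```

>>> {"name": "send_rows", "arguments": {"deltas": [[[0,0,0.08],[0,0.3,0],10],[[0,0,0.15],[0,0.6,0],10],[[0.01,0,0.22],[0,0.9,0],10],[[0.02,0,0.29],[0,1.2,0],10],[[0.02,0,0.36],[0,1.5,0],10],[[0.03,0,0.44],[0,1.8,0],10],[[0.03,0,0.44],[0,1.8,0],10],[[0.03,0,0.44],[0,1.8,0],10]]}}

```text
time_s: 21.45
tool_pos: [0.5297, -0.0972, 0.028]
orientation: [0.701, 0.696, 0.111, -0.11]
force: [-0.3, -3.4, -1.0]
gripper_width: 0.148
grasp_force: 118.0
```

Run:
```python
from h import *
pose();print(status.observe()["moment"])
s=capture("scene");cv2.imwrite("pics/s6.png",cv2.resize(s[150:250,250:390],None,fx=5,fy=5,interpolation=cv2.INTER_CUBIC))
```

```text
t 21.45 tcp [529.7 -97.2  28. ] yaw 89.6 z [ 0.003  0.308 -0.951] F [-0.3 -3.4 -1. ] w 12.6 g 118.0 q [-0.52  0.33  1.9   0.31  1.09 -0.68]
[-0.74133533 -0.05638956 -0.05850179]
```

View pics/s6.png

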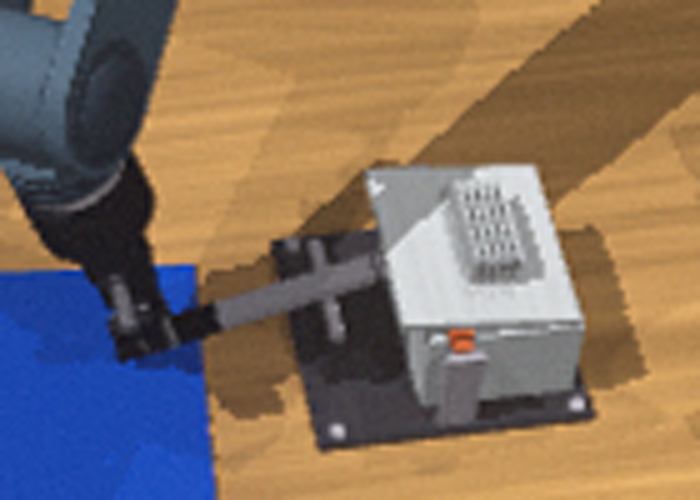

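Lid's lip looks raised and the orange clip at (460,342) now sits below the plate. I'll go a little farther to be sure.

>>> {"name": "send_rows", "arguments": {"deltas": [[[0.01,0,0.05],[0,0.2,0],10],[[0.02,0,0.1],[0,0.4,0],10],[[0.03,0,0.15],[0,0.6,0],10],[[0.04,0,0.19],[0,0.8,0],10],[[0.04,0,0.19],[0,0.8,0],10],[[0.04,0,0.19],[0,0.8,0],10],[[0.04,0,0.19],[0,0.8,0],10],[[0.04,0,0.19],[0,0.8,0],10]]}}

```text
time_s: 22.5
tool_pos: [0.5295, -0.0928, 0.0214]
orientation: [0.696, 0.692, 0.135, -0.134]
force: [0.2, -3.3, -1.8]
gripper_width: 0.15
grasp_force: 118.0
```

Run:
```python
from h import *
pose();print(status.observe()["moment"])
q=R.from_quat([.709,.705,0,0]);p0=np.array([.5294,-.1017,.0625]);C=np.array([.5294,.0082,.054])
def P(t):
    r=R.from_euler("x",t,degrees=True);x=C+r.apply(p0-C);x[1]+=.003*t/20;return x,r*q
for t in (14,7,0):
    print(t,end=" ");x,r=P(t);go(x,Rt=r,base=P(22))
go([.5294,-.16,.064],Rt=q,base=P(22))
go([.5294,-.16,.15],Rt=q,base=P(22))
```

```text
t 22.5 tcp [529.5 -92.8  21.4] yaw 89.6 z [ 0.002  0.374 -0.927] F [ 0.2 -3.3 -1.8] w 12.8 g 118.0 q [-0.54  0.36  1.89  0.37  1.12 -0.73]
[-0.78613219 -0.05064679  0.00360596]
14 row [0.03, -0.0, -0.39] [-0.01, -1.6, 0.0]
7 row [0.1, -0.0, -0.72] [-0.02, -3.0, 0.0]
0 row [0.2, -0.0, -1.04] [-0.02, -4.4, 0.0]
row [-1.13, 0.01, -1.63] [-0.02, -4.4, 0.0]
row [-0.33, 0.0, -3.62] [-0.02, -4.4, 0.0]
```

>>> {"name": "send_rows", "arguments": {"deltas": [[[0.02,0,-0.2],[0,-0.8,0],10],[[0.03,0,-0.39],[0,-1.6,0],10],[[0.06,0,-0.55],[0,-2.3,0],10],[[0.1,0,-0.72],[0,-3,0],10],[[0.15,0,-0.9],[0,-3.7,0],10],[[0.2,0,-1.07],[0,-4.4,0],10],[[0.2,0,-1.07],[0,-4.4,0],10],[[0.2,0,-1.07],[0,-4.4,0],10]]}}

```text
time_s: 23.5
tool_pos: [0.529, -0.1008, 0.0635]
orientation: [0.709, 0.705, 0.0, -0.001]
force: [0.4, -0.7, -1.9]
gripper_width: 0.15
grasp_force: 117.9
```

Run:
```python
from h import *
pose()
s=capture("scene");cv2.imwrite("pics/s7.png",cv2.resize(s[150:250,250:390],None,fx=5,fy=5,interpolation=cv2.INTER_CUBIC))
```

```text
t 23.5 tcp [ 529.  -100.8   63.5] yaw 89.6 z [-0.001  0.002 -1.   ] F [ 0.4 -0.7 -1.9] w 12.8 g 117.9 q [-0.4   0.21  1.94  0.    0.99 -0.39]
```

View pics/s7.png

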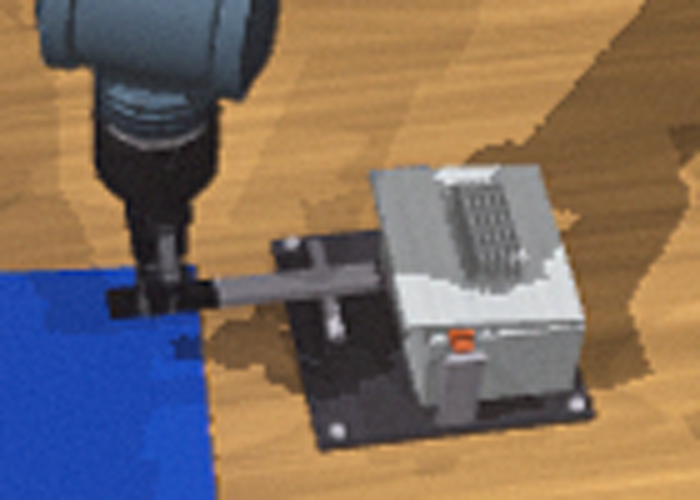

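The lid stays raised on the clips (orange clip under the plate at (460,342)). I'll retract the bar and lay it on the mat.

Run:
```python
from h import *
go([.462,-.238,.12],84.5);go([.462,-.238,.02],84.5);go([.462,-.238,.0075],84.5)
```

```text
row [-3.43, -1.65, -1.42] [-0.02, -0.02, 1.02]
row [-3.44, -1.65, 1.08] [-0.02, -0.02, 1.02]
row [-3.44, -1.65, 1.4] [-0.02, -0.02, 1.02]
```

>>> {"name": "send_rows", "arguments": {"deltas": [[[-0.8,0,0],[0,0,0],10],[[-1.6,0,0],[0,0,0],10],[[-2.2,-0.5,-0.6],[0,0,0.3],10],[[-2.8,-1,-1.2],[0,0,0.6],10],[[-3.44,-1.65,-1],[0,0,1],10],[[-3.44,-1.65,0],[0,0,1],10],[[-3.44,-1.65,0.6],[0,0,1],10],[[-3.44,-1.65,1],[0,0,1],10]]}}

```text
time_s: 24.55
tool_pos: [0.4616, -0.2383, 0.0223]
orientation: [0.74, 0.673, -0.0, -0.001]
force: [-0.3, -0.1, -1.3]
gripper_width: 0.149
grasp_force: 118.2
```

>>> {"name": "send_rows", "arguments": {"deltas": [[[0,0,0.2],[0,0,0],10],[[0,0,0.38],[0,0,0],10],[[0,0,0.38],[0,0,0],10],[[0,0,0.38],[0,0,0],10],[[0,0,0.38],[0,0,0],10],[[0,0,0.38],[0,0,0],10],[[0,0,0.38],[0,0,0],10],[[0,0,0.38],[0,0,0],10]]}}

```text
time_s: 25.55
tool_pos: [0.4626, -0.2385, 0.0089]
orientation: [0.74, 0.673, 0.0, 0.0]
force: [-0.8, -0.2, -0.7]
gripper_width: 0.15
grasp_force: 118.3
```

Run:
```python
from h import *
pose()
```

```text
t 25.55 tcp [ 462.6 -238.5    8.9] yaw 84.6 z [ 0. -0. -1.] F [-0.8 -0.2 -0.7] w 12.8 g 118.3 q [-0.69  0.27  1.99  0.    0.88 -0.6 ]
```

>>> {"name": "send_rows", "arguments": {"deltas": [[[0,0,0.05],[0,0,0],10],[[0,0,0.05],[0,0,0],10],[[0,0,0.05],[0,0,0],30],[[0,0,0.05],[0,0,0],45],[[0,0,0.05],[0,0,0],45],[[0,0,0.05],[0,0,0],45],[[0,0,-1],[0,0,0],45],[[0,0,-2.5],[0,0,0],45]]}}

```text
time_s: 26.55
tool_pos: [0.4612, -0.2375, 0.1082]
orientation: [0.74, 0.673, -0.0, -0.002]
force: [0.1, -0.0, 0.6]
gripper_width: 0.526
grasp_force: 0.0
```

Run:
```python
from h import *
pose();go([.515,.112,.22],-.4)
```

```text
t 26.55 tcp [ 461.2 -237.5  108.2] yaw 84.6 z [-0.004  0.003 -1.   ] F [ 0.1 -0.   0.6] w 45.0 g 0.0 q [-0.69  0.09  1.97 -0.    1.08 -0.6 ]
row [8.83, 0.51, -2.77] [-0.06, 0.01, 17.0]
```

>>> {"name": "send_rows", "arguments": {"deltas": [[[0.3,0,-1.4],[0,0,2.1],60],[[1.5,0.2,-2.8],[0,0,4.2],60],[[2.8,0.2,-2.8],[0,0,6.4],60],[[4,0.3,-2.8],[0,0,8.5],60],[[5.2,0.4,-2.8],[0,0,10.6],60],[[6.4,0.4,-2.8],[0,0,12.7],60],[[7.6,0.5,-2.8],[0,0,14.9],60],[[8.8,0.5,-2.8],[0,0,17],60]]}}

```text
time_s: 27.55
tool_pos: [0.5154, 0.1094, 0.221]
orientation: [1.0, 0.022, 0.0, 0.0]
force: [0.3, -0.8, 0.5]
gripper_width: 0.701
grasp_force: 0.0
```

>>> {"name": "send_rows", "arguments": {"deltas": [[[0,0,0],[0,0,0],60],[[0,0,0],[0,0,0],60],[[0,0,0],[0,0,0],60],[[0,0,0],[0,0,0],60],[[0,0,0],[0,0,0],60],[[0,0,0],[0,0,0],60],[[0,0,0],[0,0,0],60],[[0,0,0],[0,0,0],60]]}}

```text
time_s: 28.55
tool_pos: [0.5154, 0.1079, 0.2208]
orientation: [1.0, 0.025, -0.0, 0.0]
force: [-1.1, 0.2, 0.6]
gripper_width: 0.701
grasp_force: 0.0
```

Run:
```python
from h import *
pose()
look({"lid":.072,"lid_lip":.08},{"lid":.08},save="w8")
look({"bar":.003,"bar_tip":.007,"lid":.072},{"bar":.011,"mat":.003},n="top")
```

```text
t 28.55 tcp [515.4 107.9 220.8] yaw 2.9 z [-0. -0. -1.] F [-1.1  0.2  0.6] w 59.8 g 0.0 q [-0.01 -0.04  1.88 -0.    1.3   1.51]
lid [273.0, 178.0] 0.77 on z: [527.2 112.8  72. ]
lid_lip [343.0, 188.0] 0.96 on z: [523.6  49.1  80. ]
rect lid [525.5 103.3 136.9 117.1  -2.1] 0.64
rect lid [ 582.  -122.2  221.5  176.9   -5.6] 0.4
bar [312.0, 226.0] 0.59 on z: [ 464.3 -186.3    3. ]
bar_tip [280.0, 222.0] 0.92 on z: [476.9 -85.3   7. ]
lid [217.0, 205.0] 0.59 on z: [523.1 107.6  72. ]
rect bar [ 467.2 -174.4  186.5   19.5   84.5] 0.78
rect mat [ 579.9 -185.   280.5  220.2   -5.4] 0.92
```

View pics/w8.png

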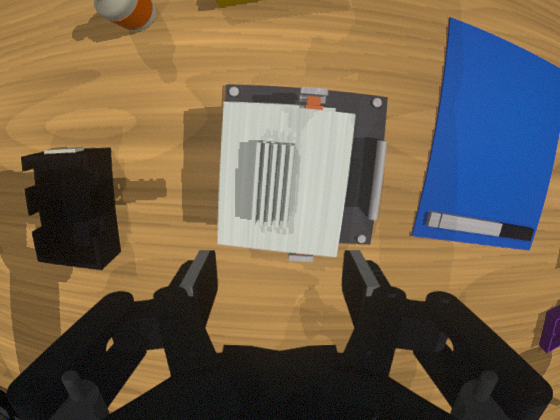

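The lid sits over the case with fins at columns 255–297, rows 141–232, and the clip (orange) at (314,102). The lower tray is at (70,205) with its label at its +x end at (63,152), and the bar lies on the mat.

Run:
```python
from h import *
c=cam("wrist")
for n,p,z in[("f",(257,142),.105),("f",(296,144),.105),("f",(293,230),.105),("f",(256,226),.103),("lid tl",(222,101),.079),("tr",(356,114),.085),("br",(339,257),.085),("bl",(218,243),.079)]: print(n,np.round(plane(c,p,z)*1000,1))
go([.529,.112,.12],-.5);go([.529,.112,.091],-.5)
```

```text
f [562.5 126.7 105. ]
f [562.4  95.7 105. ]
f [490.1  93.7 105. ]
f [491.3 125.2 103. ]
lid tl [595.6 160.6  79. ]
tr [590.6  44.2  85. ]
br [457.4  46.7  85. ]
bl [463.5 162.7  79. ]
row [0.35, -0.09, 2.52] [-0.0, 0.0, 0.67]
row [0.35, -0.09, 3.25] [-0.0, 0.0, 0.67]
```

>>> {"name": "send_rows", "arguments": {"deltas": [[[0.3,-0.06,1],[0,0,0.6],60],[[0.3,-0.06,2],[0,0,0.6],60],[[0.3,-0.06,2.6],[0,0,0.6],60],[[0.3,-0.06,3],[0,0,0.6],60],[[0.3,-0.06,3.27],[0,0,0.6],60],[[0.3,-0.06,3.27],[0,0,0.6],60],[[0.3,-0.06,3.27],[0,0,0.6],60],[[0.3,-0.06,3.27],[0,0,0.6],60]], "squeeze": 90}}

```text
time_s: 30.05
tool_pos: [0.528, 0.1109, 0.091]
orientation: [1.0, -0.001, 0.001, -0.0]
force: [0.7, 0.5, 0.7]
gripper_width: 0.705
grasp_force: 0.0
```

>>> {"name": "send_rows", "arguments": {"deltas": [[[0,0,0],[0,0,0],15],[[0,0,0],[0,0,0],15],[[0,0,0],[0,0,0],15],[[0,0,0],[0,0,0],15],[[0,0,0],[0,0,0],15],[[0,0,0],[0,0,0],15],[[0,0,0],[0,0,0],15],[[0,0,0],[0,0,0],15]]}}

```text
time_s: 31.05
tool_pos: [0.5281, 0.1111, 0.0913]
orientation: [1.0, -0.001, 0.001, -0.0]
force: [-1.0, 1.0, 5.6]
gripper_width: 0.323
grasp_force: 88.1
```

Run:
```python
from h import *
pose()
```

```text
t 31.05 tcp [528.1 111.1  91.3] yaw -0.2 z [ 0.002  0.    -1.   ] F [-1.   1.   5.6] w 27.6 g 88.1 q [-0.    0.16  1.93  0.    1.04  1.57]
```

>>> {"name": "send_rows", "arguments": {"deltas": [[[0,0,-0.1],[0,0,0],15],[[0,0,-0.3],[0,0,0],15],[[0,0,-0.6],[0,0,0],15],[[0,0,-1],[0,0,0],15],[[0,0,-1.5],[0,0,0],15],[[0,0,-2],[0,0,0],15],[[0,0,-2.5],[0,0,0],15],[[0,0,-2.5],[0,0,0],15]]}}

```text
time_s: 32.05
tool_pos: [0.5287, 0.1108, 0.1928]
orientation: [1.0, -0.001, 0.003, 0.0]
force: [-0.2, 0.0, -3.3]
gripper_width: 0.324
grasp_force: 88.3
```

Run:
```python
from h import *
pose();go([.61,-.188,.19],-5.5);go([.61,-.188,.03],-5.5)
```

```text
t 32.05 tcp [528.7 110.8 192.8] yaw -0.1 z [ 0.005 -0.    -1.   ] F [-0.2  0.  -3.3] w 27.7 g 88.3 q [-0.    0.02  1.88 -0.    1.24  1.57]
row [2.05, 7.47, 0.08] [-0.0, -0.06, 1.07]
row [2.03, 7.47, 4.08] [-0.0, -0.06, 1.07]
```

>>> {"name": "send_rows", "arguments": {"deltas": [[[0.3,1,0],[0,0,0.2],15],[[0.6,2,0],[0,0,0.4],15],[[0.9,3.2,0],[0,0,0.6],15],[[1.2,4.4,0],[0,0,0.8],15],[[1.5,5.5,0],[0,0,1],15],[[1.8,6.6,0],[0,0,1.1],15],[[2.05,7.47,0],[0,0,1.1],15],[[2.05,7.47,0],[0,0,1.1],15]]}}

```text
time_s: 33.05
tool_pos: [0.6083, -0.1904, 0.189]
orientation: [0.999, -0.051, -0.001, -0.0]
force: [0.3, -0.5, -3.5]
gripper_width: 0.322
grasp_force: 88.6
```

>>> {"name": "send_rows", "arguments": {"deltas": [[[0,0,0.8],[0,0,0],15],[[0,0,1.6],[0,0,0],15],[[0,0,2.4],[0,0,0],15],[[0,0,3.2],[0,0,0],15],[[0,0,3.6],[0,0,0],15],[[0,0,3.9],[0,0,0],15],[[0,0,3.9],[0,0,0],15],[[0,0,3.9],[0,0,0],15]]}}

```text
time_s: 34.05
tool_pos: [0.6094, -0.1886, 0.0353]
orientation: [0.999, -0.049, 0.001, 0.0]
force: [-0.0, -0.5, -2.5]
gripper_width: 0.322
grasp_force: 88.6
```

Run:
```python
from h import *
pose()
s=capture("scene")
look({"lid":.02},{"lid":.04,"bar":.011},n="top")
```

```text
t 34.05 tcp [ 609.4 -188.6   35.3] yaw -5.6 z [ 0.002 -0.001 -1.   ] F [-0.  -0.5 -2.5] w 27.5 g 88.6 q [-0.48  0.45  1.69  0.    1.    1.19]
rect lid [ 570.6 -233.   283.5  119.7   -5.9] 0.53
rect bar [ 462.9 -219.2   90.2   18.3   84.5] 0.61
rect bar [5.310e+02 8.310e+01 1.851e+02 1.823e+02 3.000e-01] 0.6
```

>>> {"name": "send_rows", "arguments": {"deltas": [[[0,0,0.1],[0,0,0],15],[[0,0,0.2],[0,0,0],15],[[0,0,0.25],[0,0,0],15],[[0,0,0.25],[0,0,0],15],[[0,0,0.25],[0,0,0],15],[[0,0,0.25],[0,0,0],15],[[0,0,0.25],[0,0,0],15],[[0,0,0.25],[0,0,0],15]]}}

```text
time_s: 35.3
tool_pos: [0.6086, -0.1883, 0.0253]
orientation: [0.999, -0.049, -0.0, -0.0]
force: [-4.5, 1.0, 5.6]
gripper_width: 0.326
grasp_force: 89.2
```

>>> {"name": "send_rows", "arguments": {"deltas": [[[0,0,0.05],[0,0,0],15],[[0,0,0.1],[0,0,0],15],[[0,0,0.1],[0,0,0],15],[[0,0,0.1],[0,0,0],15],[[0,0,0.1],[0,0,0],15],[[0,0,0.1],[0,0,0],15],[[0,0,0.1],[0,0,0],15],[[0,0,0.1],[0,0,0],15]]}}

```text
time_s: 36.3
tool_pos: [0.6089, -0.1886, 0.0246]
orientation: [0.999, -0.049, -0.001, -0.0]
force: [-15.0, 3.2, 26.4]
gripper_width: 0.327
grasp_force: 90.8
```

Contact. Release and rise.

>>> {"name": "send_rows", "arguments": {"deltas": [[[0,0,-0.08],[0,0,0],20],[[0,0,-0.08],[0,0,0],45],[[0,0,-0.08],[0,0,0],60],[[0,0,-0.08],[0,0,0],60],[[0,0,-0.08],[0,0,0],60],[[0,0,-1],[0,0,0],60],[[0,0,-2.5],[0,0,0],60],[[0,0,-4],[0,0,0],60]]}}

```text
time_s: 37.3
tool_pos: [0.6082, -0.188, 0.1812]
orientation: [0.999, -0.049, -0.0, -0.0]
force: [1.4, -0.3, -0.1]
gripper_width: 0.702
grasp_force: 0.0
```

Run:
```python
from h import *
pose()
go([.50,.11,.22],0)
```

```text
t 37.3 tcp [ 608.2 -188.   181.2] yaw -5.6 z [-0.001  0.    -1.   ] F [ 1.4 -0.3 -0.1] w 59.9 g 0.0 q [-0.48  0.26  1.63  0.    1.25  1.19]
row [-3.42, -7.15, -0.96] [-0.0, 0.01, -1.13]
```

>>> {"name": "send_rows", "arguments": {"deltas": [[[-0.5,-1,-0.5],[0,0,-0.2],60],[[-1,-2,-1],[0,0,-0.4],60],[[-1.5,-3,-1],[0,0,-0.6],50],[[-2,-4,-1],[0,0,-0.8],50],[[-2.5,-5,-1],[0,0,-1],50],[[-3,-6.2,-1],[0,0,-1.1],50],[[-3.4,-7.15,-1],[0,0,-1.1],50],[[-3.4,-7.15,-1],[0,0,-1.1],50]]}}

```text
time_s: 38.3
tool_pos: [0.5004, 0.1118, 0.22]
orientation: [1.0, 0.001, -0.0, -0.0]
force: [0.1, -0.1, -0.4]
gripper_width: 0.587
grasp_force: 0.0
```

Run:
```python
from h import *
pose()
look({"relay0" if 0 else "relay":.032,"tray_lower":0,"case_floor":.032},{"relay":.064,"tray_lower":.056},save="w9")
look({"relay":.032,"lid":.003},{"relay":.064,"lid":.013,"bar":.011,"tray_lower":.056},n="top")
```

```text
t 38.3 tcp [500.4 111.8 220. ] yaw 0.1 z [-0.  0. -1.] F [ 0.1 -0.1 -0.4] w 50.2 g 0.0 q [-0.   -0.07  1.92  0.    1.3   1.57]
relay [278.0, 194.0] 0.88 on z: [487.7 111.9  32. ]
relay [276.0, 116.0] 0.64 on z: [568.9 114.5  32. ]
tray_lower [85.0, 202.0] 0.62 on z: [470.2 366.    0. ]
case_floor [280.0, 158.0] 0.67 on z: [526.1 110.3  32. ]
rect relay [570.1 113.7  25.8  23.7   0. ] 0.93
rect relay [492.6 111.3  31.8  24.   -3.4] 0.84
rect relay [480.9 344.9 141.3 135.9   0.7] 0.43
rect tray_lower [526.9  84.4 175.2 159.8  -0.7] 0.64
rect tray_lower [478.4 351.2 144.5 139.6   1.2] 0.59
rect tray_lower [528.6  15.8  80.2  24.6  -1.1] 0.51
rect tray_lower [ 482.2 -136.9  169.8   19.    84.3] 0.39
relay [217.0, 217.0] 0.41 on z: [490.4 114.2  32. ]
lid [311.0, 179.0] 0.74 on z: [ 617.4 -187.3    3. ]
rect relay [486.5 104.1  25.1  15.4   0.9] 0.57
rect lid [ 606.5 -199.6  133.2  116.5   -6.7] 0.8
rect bar [ 467.  -174.4  186.5   24.4   84.5] 0.86
rect tray_lower [473.7 359.1 143.1 119.4   1.1] 0.88
rect tray_lower [ 6.779e+02 -3.850e+02  5.520e+01  5.440e+01 -3.000e-01] 0.29
```

View pics/w9.png

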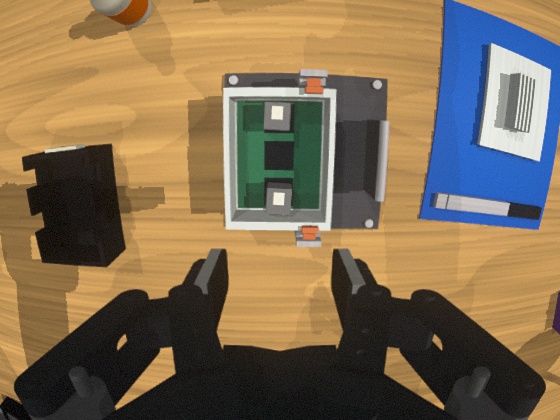

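Two relays are present, at (278,116) and (278,197), with the middle spot empty. The lid (fins up) and bar lie apart on the mat.

Run:
```python
from h import *
go([.5695,.1135,.1],0);go([.5695,.1135,.040],0)
```

```text
row [1.7, -0.1, 3.0] [-0.0, 0.0, -0.03]
row [1.7, -0.1, 4.5] [-0.0, 0.0, -0.03]
```

>>> {"name": "send_rows", "arguments": {"deltas": [[[0.85,-0.06,1],[0,0,0],46],[[1.73,-0.06,2],[0,0,0],46],[[1.73,-0.06,2.8],[0,0,0],46],[[1.73,-0.06,3.4],[0,0,0],46],[[1.73,-0.06,4],[0,0,0],46],[[1.73,-0.06,4.5],[0,0,0],46],[[1.73,-0.06,4.5],[0,0,0],46],[[1.73,-0.06,4.5],[0,0,0],46]], "squeeze": 40}}

```text
time_s: 39.95
tool_pos: [0.5713, 0.1121, 0.0409]
orientation: [1.0, -0.001, 0.001, -0.0]
force: [-0.0, 0.5, -0.4]
gripper_width: 0.538
grasp_force: 0.0
```

>>> {"name": "send_rows", "arguments": {"deltas": [[[0,0,0],[0,0,0],30],[[0,0,0],[0,0,0],12],[[0,0,0],[0,0,0],12],[[0,0,0],[0,0,0],12],[[0,0,0],[0,0,0],12],[[0,0,0],[0,0,0],12],[[0,0,0],[0,0,0],12],[[0,0,0],[0,0,0],12]]}}

```text
time_s: 40.95
tool_pos: [0.5715, 0.1121, 0.0413]
orientation: [1.0, -0.001, 0.001, -0.0]
force: [-1.2, 0.3, 5.6]
gripper_width: 0.271
grasp_force: 40.4
```

>>> {"name": "send_rows", "arguments": {"deltas": [[[0,0,-0.3],[0,0,0],12],[[0,0,-0.8],[0,0,0],12],[[0,0,-1.6],[0,0,0],12],[[0,0,-2.4],[0,0,0],12],[[0,0,-3.2],[0,0,0],12],[[0,0,-3.8],[0,0,0],12],[[0,0,-4],[0,0,0],12],[[0,0,-4],[0,0,0],12]]}}

```text
time_s: 41.95
tool_pos: [0.5705, 0.1121, 0.2006]
orientation: [1.0, -0.001, 0.0, -0.0]
force: [-0.2, 0.1, -1.1]
gripper_width: 0.273
grasp_force: 39.8
```

Run:
```python
from h import *
pose();go([.46,.36,.22],0)
```

```text
t 41.95 tcp [570.5 112.1 200.6] yaw -0.1 z [ 0.001  0.    -1.   ] F [-0.2  0.1 -1.1] w 23.3 g 39.8 q [-0.    0.12  1.76  0.    1.26  1.57]
row [-2.78, -6.19, -0.49] [-0.0, -0.01, -0.03]
```

>>> {"name": "send_rows", "arguments": {"deltas": [[[-0.4,-1,-0.5],[0,0,0],12],[[-0.8,-2,-0.5],[0,0,0],12],[[-1.2,-3,-0.5],[0,0,0],12],[[-1.6,-4,-0.5],[0,0,0],12],[[-2,-5,-0.5],[0,0,0],12],[[-2.4,-5.8,-0.5],[0,0,0],12],[[-2.8,-6.2,-0.5],[0,0,0],12],[[-2.8,-6.2,-0.5],[0,0,0],12]]}}

```text
time_s: 42.95
tool_pos: [0.4577, 0.3606, 0.219]
orientation: [1.0, -0.0, -0.001, 0.001]
force: [0.5, -0.6, -0.1]
gripper_width: 0.272
grasp_force: 39.7
```

Run:
```python
from h import *
pose()
c,im=look({"tray_lower":0},{"tray_lower":.056},save="w10")
go([.50,.36,.02],0)
```

```text
t 42.95 tcp [457.7 360.6 219. ] yaw -0.0 z [-0.002 -0.001 -1.   ] F [ 0.5 -0.6 -0.1] w 23.2 g 39.7 q [ 0.47  0.1   1.74 -0.    1.3   2.04]
tray_lower [272.0, 162.0] 0.85 on z: [474.9 367.2   0. ]
rect tray_lower [476.8 366.8 141.5 106.3   1. ] 0.56
row [1.02, -0.02, 4.99] [0.01, 0.0, -0.04]
```

View pics/w10.png

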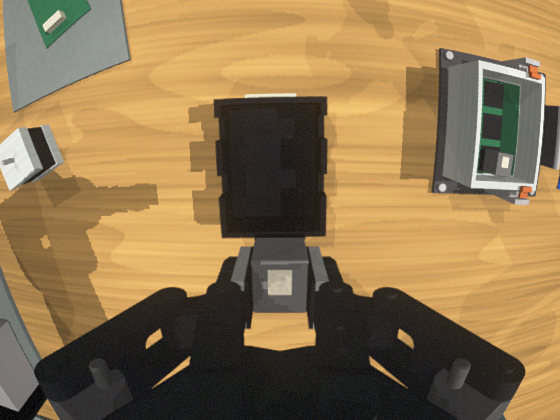

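The lower tray's rim spans (215–327, 97–238), the label is at the top (+x), and the relay is held at (280,283).

Run:
```python
from h import *
pose();go([.511,.3675,.10],1);go([.511,.3675,.015],1)
```

```text
t 43.1 tcp [459.4 359.4 219.8] yaw -0.2 z [-0.    -0.001 -1.   ] F [-0.3  0.4  0.4] w 23.1 g 39.7 q [ 0.47  0.1   1.74 -0.    1.3   2.04]
row [1.29, -0.21, 2.99] [0.01, 0.0, -0.24]
row [1.29, -0.21, 5.12] [0.01, 0.0, -0.24]
```

>>> {"name": "send_rows", "arguments": {"deltas": [[[0.6,-0.2,0.5],[0,0,0],12],[[1.3,-0.2,1.5],[0,0,-0.2],12],[[1.3,-0.2,2.5],[0,0,-0.2],12],[[1.3,-0.2,3.5],[0,0,-0.2],12],[[1.3,-0.2,4.3],[0,0,-0.2],12],[[1.3,-0.2,4.9],[0,0,-0.2],12],[[1.3,-0.2,5.1],[0,0,-0.2],12],[[1.3,-0.2,5.1],[0,0,-0.2],12]]}}

```text
time_s: 44.1
tool_pos: [0.5115, 0.3676, 0.0161]
orientation: [1.0, 0.007, -0.0, 0.0]
force: [0.4, -0.1, 0.4]
gripper_width: 0.274
grasp_force: 39.7
```

>>> {"name": "send_rows", "arguments": {"deltas": [[[0,0,0],[0,0,0],12],[[0,0,0],[0,0,0],35],[[0,0,0],[0,0,0],46],[[0,0,0],[0,0,0],46],[[0,0,-0.5],[0,0,0],46],[[0,0,-2],[0,0,0],46],[[0,0,-3.5],[0,0,0],46],[[0,0,-5],[0,0,0],46]]}}

```text
time_s: 45.1
tool_pos: [0.5111, 0.3682, 0.2198]
orientation: [1.0, 0.008, 0.001, -0.0]
force: [0.6, -0.0, -0.5]
gripper_width: 0.533
grasp_force: 0.0
```

Run:
```python
from h import *
pose();look({"relay":.004},{})
go([.4905,.1125,.22],0);go([.4905,.1125,.040],0)
```

```text
t 45.1 tcp [511.1 368.2 219.8] yaw 0.9 z [ 0.002  0.001 -1.   ] F [ 0.6 -0.  -0.5] w 45.5 g 0.0 q [0.44 0.21 1.62 0.   1.31 2.  ]
relay [274.0, 179.0] 0.74 on z: [509.2 372.5   4. ]
relay [484.0, 207.0] 0.68 on z: [481.   95.1   4. ]
row [-0.72, 6.44, 0.13] [-0.09, -0.18, 0.18]
row [-0.79, 6.47, 4.62] [-0.09, -0.18, 0.18]
```

>>> {"name": "send_rows", "arguments": {"deltas": [[[-0.1,1,0],[0,0,0.2],46],[[-0.2,2,0],[0,0,0.2],46],[[-0.3,3,0],[0,0,0.2],46],[[-0.4,4,0],[0,0,0.2],46],[[-0.6,5.2,0],[0,0,0.2],46],[[-0.7,6,0],[0,0,0.2],46],[[-0.75,6.45,0],[0,0,0.2],46],[[-0.75,6.45,0],[0,0,0.2],46]]}}

```text
time_s: 46.2
tool_pos: [0.4852, 0.1093, 0.2166]
orientation: [1.0, -0.002, 0.0, -0.0]
force: [0.2, 0.1, -0.6]
gripper_width: 0.541
grasp_force: 0.0
```

Run:
```python
from h import *
pose();go([.490,.1125,.1],0);go([.490,.1125,.040],0)
```

```text
t 46.2 tcp [485.2 109.3 216.6] yaw -0.2 z [ 0.001  0.    -1.   ] F [ 0.2  0.1 -0.6] w 46.2 g 0.0 q [-0.01 -0.11  1.96  0.    1.29  1.57]
row [0.12, -0.08, 2.91] [-0.0, -0.01, -0.05]
row [0.12, -0.08, 4.41] [-0.0, -0.01, -0.05]
```

>>> {"name": "send_rows", "arguments": {"deltas": [[[0.12,-0.08,0.8],[0,0,0],46],[[0.12,-0.08,1.8],[0,0,0],46],[[0.12,-0.08,2.8],[0,0,0],46],[[0.12,-0.08,3.4],[0,0,0],46],[[0.12,-0.08,4],[0,0,0],46],[[0.12,-0.08,4.4],[0,0,0],46],[[0.12,-0.08,4.4],[0,0,0],46],[[0.12,-0.08,4.4],[0,0,0],46]]}}

```text
time_s: 47.2
tool_pos: [0.4907, 0.1133, 0.041]
orientation: [1.0, -0.001, 0.001, -0.0]
force: [-0.3, 0.6, 0.2]
gripper_width: 0.537
grasp_force: 0.0
```

>>> {"name": "send_rows", "arguments": {"deltas": [[[0,0,0],[0,0,0],30],[[0,0,0],[0,0,0],12],[[0,0,0],[0,0,0],12],[[0,0,0],[0,0,0],12],[[0,0,0],[0,0,0],12],[[0,0,0],[0,0,0],12],[[0,0,0],[0,0,0],12],[[0,0,0],[0,0,0],12]]}}

```text
time_s: 48.2
tool_pos: [0.4908, 0.113, 0.0412]
orientation: [1.0, -0.001, 0.001, -0.0]
force: [-0.7, 0.4, 6.4]
gripper_width: 0.28
grasp_force: 38.8
```

>>> {"name": "send_rows", "arguments": {"deltas": [[[0,0,-0.3],[0,0,0],12],[[0,0,-0.8],[0,0,0],12],[[0,0,-1.6],[0,0,0],12],[[0,0,-2.4],[0,0,0],12],[[0,0,-3.2],[0,0,0],12],[[0,0,-4],[0,0,0],12],[[0,0,-4.5],[0,0,0],12],[[0,0,-4.5],[0,0,0],12]]}}

```text
time_s: 49.2
tool_pos: [0.4907, 0.1129, 0.2221]
orientation: [1.0, -0.001, 0.002, 0.0]
force: [0.1, 0.1, -0.5]
gripper_width: 0.274
grasp_force: 38.3
```

Run:
```python
from h import *
pose();look({"relay":.2,"case_floor":.032},{});go([.44,.3665,.215],1)
```

```text
t 49.2 tcp [490.7 112.9 222.1] yaw -0.1 z [ 0.004 -0.    -1.   ] F [ 0.1  0.1 -0.5] w 23.4 g 38.3 q [ 0.   -0.1   1.94 -0.    1.3   1.57]
relay [81.0, 165.0] 0.74 on z: [537.5 227.4 200. ]
relay [465.0, 188.0] 0.65 on z: [523.2   2.7 200. ]
case_floor [278.0, 148.0] 0.6 on z: [527.5 112.8  32. ]
row [-1.24, -6.34, 0.1] [-0.0, 0.03, -0.23]
```

>>> {"name": "send_rows", "arguments": {"deltas": [[[-0.2,-1,0],[0,0,0],12],[[-0.4,-2,0],[0,0,0],12],[[-0.6,-3,0],[0,0,0],12],[[-0.8,-4,0],[0,0,0],12],[[-1,-5,0],[0,0,-0.2],12],[[-1.2,-5.9,0],[0,0,-0.2],12],[[-1.24,-6.35,0],[0,0,-0.2],12],[[-1.24,-6.35,0],[0,0,-0.2],12]]}}

```text
time_s: 50.35
tool_pos: [0.4405, 0.3672, 0.2191]
orientation: [1.0, 0.008, -0.001, 0.001]
force: [-0.8, 0.2, -0.9]
gripper_width: 0.278
grasp_force: 38.4
```

Run:
```python
from h import *
pose();look({"tray_lower":0},{"tray_lower":.056,"relay":.036});go([.44,.3665,.1],1);go([.44,.3665,.015],1)
```

```text
t 50.35 tcp [440.5 367.2 219.1] yaw 0.9 z [-0.001 -0.001 -1.   ] F [-0.8  0.2 -0.9] w 23.7 g 38.4 q [ 0.5   0.08  1.77 -0.    1.3   2.05]
tray_lower [278.0, 149.0] 0.67 on z: [471.9 367.9   0. ]
rect tray_lower [476.2 367.  141.5 106.6   1.4] 0.58
rect relay [3.346e+02 3.640e+02 1.031e+02 6.400e+01 2.000e-01] 0.73
rect relay [510.5 367.2  25.1  23.8   1. ] 0.72
row [-0.03, -0.01, 3.0] [0.01, 0.0, -0.04]
row [-0.03, -0.01, 5.12] [0.01, 0.0, -0.04]
```

>>> {"name": "send_rows", "arguments": {"deltas": [[[0,0,0.5],[0,0,0],12],[[0,0,1.5],[0,0,0],12],[[0,0,2.5],[0,0,0],12],[[0,0,3.5],[0,0,0],12],[[0,0,4.3],[0,0,0],12],[[0,0,4.9],[0,0,0],12],[[0,0,5.1],[0,0,0],12],[[0,0,5.1],[0,0,0],12]]}}

```text
time_s: 51.55
tool_pos: [0.4407, 0.3667, 0.0157]
orientation: [1.0, 0.007, -0.0, 0.0]
force: [0.0, -0.1, 0.1]
gripper_width: 0.275
grasp_force: 39.1
```

>>> {"name": "send_rows", "arguments": {"deltas": [[[0,0,0],[0,0,0],12],[[0,0,0],[0,0,0],35],[[0,0,0],[0,0,0],46],[[0,0,0],[0,0,0],46],[[0,0,-0.5],[0,0,0],46],[[0,0,-2],[0,0,0],46],[[0,0,-3.5],[0,0,0],46],[[0,0,-5],[0,0,0],46]]}}

```text
time_s: 52.55
tool_pos: [0.4407, 0.3671, 0.2197]
orientation: [1.0, 0.008, 0.001, -0.0]
force: [0.5, 0.9, -0.4]
gripper_width: 0.539
grasp_force: 0.0
```

Run:
```python
from h import *
pose();look({},{"relay":.036,"tray_lower":.056})
look({"tray_upper":0},{"tray_upper":.03,"bar":.011},n="top")
go([.42,-.43,.25],10)
```

```text
t 52.55 tcp [440.7 367.1 219.7] yaw 0.9 z [ 0.002  0.001 -1.   ] F [ 0.5  0.9 -0.4] w 46.1 g 0.0 q [0.5  0.08 1.77 0.   1.29 2.05]
rect relay [510.3 367.3  25.2  23.9   0.9] 0.61
rect relay [442.4 366.1  31.2  24.9   8.1] 0.58
rect tray_lower [476.8 366.6 141.9 108.4   0.8] 0.66
tray_upper [438.0, 233.0] 0.93 on z: [ 438.1 -591.6    0. ]
tray_upper [401.0, 282.0] 0.87 on z: [ 285.9 -465.5    0. ]
tray_upper [388.0, 228.0] 0.82 on z: [ 457.1 -431.4    0. ]
tray_upper [421.0, 179.0] 0.82 on z: [ 615.6 -544.9    0. ]
rect tray_upper [ 283.8 -459.3  123.1  106.   -74.3] 0.94
rect tray_upper [ 460.1 -420.8  122.3  105.4    7.6] 0.9
rect tray_upper [ 437.5 -588.4  131.   102.7  -69.9] 0.81
rect tray_upper [ 607.9 -540.4  122.4  108.2   47.7] 0.58
rect bar [756.6 126.6 147.   83.3 -77.5] 0.73
rect bar [ 469.9 -217.8  189.    19.5   84.9] 0.61
row [-0.8, 19.91, -0.86] [0.01, 0.03, -1.83]
```

>>> {"name": "send_rows", "arguments": {"deltas": [[[0,1.3,-0.8],[0,0,0],60],[[0,2.6,-0.8],[0,0,0],60],[[0,3.9,-0.8],[0,0,0],60],[[0,5.2,-0.8],[0,0,-0.4],60],[[0,6.5,-0.8],[0,0,-0.8],60],[[0,7.8,-0.8],[0,0,-1.2],60],[[0,9.1,-0.8],[0,0,-1.6],60],[[0,10.4,-0.8],[0,0,-1.8],60]]}}

```text
time_s: 53.9
tool_pos: [0.4461, -0.0503, 0.2465]
orientation: [0.996, 0.086, -0.001, -0.001]
force: [0.1, -0.0, -0.9]
gripper_width: 0.705
grasp_force: 0.0
```

Run:
```python
from h import *
pose();go([.40,-.43,.25],9)
look({},{"relay":.036},n="top")
```

```text
t 53.9 tcp [446.1 -50.3 246.5] yaw 9.9 z [-0.003  0.001 -1.   ] F [ 0.1 -0.  -0.9] w 60.2 g 0.0 q [-0.37 -0.26  2.03  0.    1.37  1.03]
row [-2.77, 9.15, -0.1] [-0.02, 0.03, 0.18]
rect relay [506.9 362.6  32.5  25.4  89.7] 0.6
rect relay [437.4 359.7  32.4  25.1  89.7] 0.41
```

>>> {"name": "send_rows", "arguments": {"deltas": [[[-0.4,1.2,0],[0,0,0],60],[[-0.8,2.5,0],[0,0,0],60],[[-1.1,3.8,0],[0,0,0],60],[[-1.5,5.1,0],[0,0,0],60],[[-1.9,6.4,0],[0,0,0],60],[[-2.3,7.7,0],[0,0,0.2],60],[[-2.77,9.15,0],[0,0,0.2],60],[[-2.77,9.15,0],[0,0,0.2],60]]}}

```text
time_s: 55.0
tool_pos: [0.3996, -0.4305, 0.2459]
orientation: [0.997, 0.075, -0.001, -0.002]
force: [1.0, 0.7, 0.2]
gripper_width: 0.706
grasp_force: 0.0
```

Run:
```python
from h import *
capture("top")
pose()
c,_=look({"tray_upper":0},{"tray_upper":.03},save="w11")
c,_=look({"tray_upper":0},{"tray_upper":.03,"bar":.011,"lid":.013},n="top")
```

```text
t 55.05 tcp [ 400.1 -428.6  246. ] yaw 8.8 z [-0.002  0.004 -1.   ] F [0.8 0.4 0.3] w 59.9 g 0.0 q [-1.01  0.09  1.71  0.    1.35  0.4 ]
tray_upper [399.0, 23.0] 0.96 on z: [ 613.1 -544.9    0. ]
tray_upper [291.0, 264.0] 0.87 on z: [ 281.7 -462.5    0. ]
tray_upper [407.0, 168.0] 0.77 on z: [ 433.5 -588.5    0. ]
tray_upper [285.0, 128.0] 0.59 on z: [ 454.4 -426.9    0. ]
rect tray_upper [ 461.5 -427.7  121.9  104.9    8.2] 0.9
rect tray_upper [ 291.3 -460.1  123.6  109.8  -72.8] 0.89
rect tray_upper [ 439.9 -587.7  130.6  106.9  -71.5] 0.88
rect tray_upper [ 603.6 -539.4  118.   109.6   46.6] 0.82
tray_upper [421.0, 178.0] 0.68 on z: [ 618.6 -546.6    0. ]
tray_upper [386.0, 227.0] 0.6 on z: [ 460.7 -423.9   -0. ]
tray_upper [400.0, 282.0] 0.58 on z: [ 284.7 -462.3    0. ]
rect tray_upper [ 607.  -540.1  121.9  110.3   48.1] 0.93
rect tray_upper [ 252.3 -469.7  121.    39.2  -73.4] 0.72
rect tray_upper [ 476.  -421.7  109.6   94.3  -78.5] 0.63
rect bar [ 470.5 -219.4  185.9   24.    85.8] 0.65
rect lid [ 606.5 -197.9  133.6  114.    -6.7] 0.85
```

View pics/w11.png

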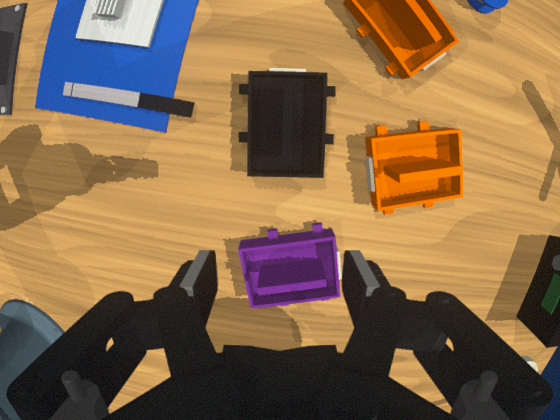

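The black upper tray (label at the top, (288,70)) spans (240–335, 70–178). The bar now sits about 45 mm farther along −y on the mat after being knocked, still flat and well clear of the lid.

Run:
```python
from h import *
go([.4585,-.428,.036],8.2)
```

```text
row [1.42, 0.23, 5.31] [0.0, -0.0, 0.15]
```

>>> {"name": "send_rows", "arguments": {"deltas": [[[0.8,0.23,0],[0,0,0.1],45],[[1.42,0.23,1.2],[0,0,0.15],45],[[1.42,0.23,2.4],[0,0,0.15],45],[[1.42,0.23,3.6],[0,0,0.15],45],[[1.42,0.23,4.6],[0,0,0.15],45],[[1.42,0.23,5.2],[0,0,0.15],45],[[1.42,0.23,5.25],[0,0,0.15],45],[[1.42,0.23,5.25],[0,0,0.15],45]], "squeeze": 100}}

```text
time_s: 56.45
tool_pos: [0.4588, -0.4293, 0.0393]
orientation: [0.997, 0.071, 0.0, 0.001]
force: [-0.1, 0.7, 0.3]
gripper_width: 0.527
grasp_force: 0.0
```

>>> {"name": "send_rows", "arguments": {"deltas": [[[0,0,0],[0,0,0],20],[[0,0,0],[0,0,0],3],[[0,0,0],[0,0,0],3],[[0,0,0],[0,0,0],3],[[0,0,0],[0,0,0],3],[[0,0,0],[0,0,0],3],[[0,0,0],[0,0,0],3],[[0,0,0],[0,0,0],3]]}}

```text
time_s: 57.45
tool_pos: [0.4588, -0.4292, 0.0397]
orientation: [0.997, 0.071, 0.0, 0.001]
force: [-0.8, 1.8, 5.8]
gripper_width: 0.093
grasp_force: 98.6
```

Run:
```python
from h import *
pose()
```

```text
t 57.45 tcp [ 458.8 -429.2   39.7] yaw 8.1 z [ 0.001 -0.001 -1.   ] F [-0.8  1.8  5.8] w 7.9 g 98.6 q [-0.93  0.43  1.71  0.    1.    0.5 ]
```

>>> {"name": "send_rows", "arguments": {"deltas": [[[0,0,-0.2],[0,0,0],3],[[0,0,-0.6],[0,0,0],3],[[0,0,-1.2],[0,0,0],3],[[0,0,-2],[0,0,0],3],[[0,0,-2.8],[0,0,0],3],[[0,0,-3.6],[0,0,0],3],[[0,0,-4.4],[0,0,0],3],[[0,0,-5],[0,0,0],3]]}}

```text
time_s: 58.45
tool_pos: [0.4583, -0.429, 0.2407]
orientation: [0.997, 0.071, 0.001, 0.001]
force: [-1.7, 0.1, -3.2]
gripper_width: 0.091
grasp_force: 97.8
```

Run:
```python
from h import *
capture("top");pose()
look({"tray_upper":.2},{"tray_upper":.23},save="w12")
go([.45,-.1,.24],90)
```

```text
t 58.5 tcp [ 459.3 -430.3  244.4] yaw 8.1 z [ 0.005 -0.006 -1.   ] F [ 1.6 -1.4  0.3] w 8.0 g 98.0 q [-0.93  0.18  1.61 -0.    1.34  0.5 ]
tray_upper [398.0, 207.0] 0.92 on z: [ 484.6 -503.3  200. ]
tray_upper [278.0, 229.0] 0.89 on z: [ 460.2 -430.8  200. ]
tray_upper [386.0, 68.0] 0.62 on z: [ 567.4 -479.8  200. ]
rect tray_upper [ 490.5 -496.4   52.7   46.7  -73.1] 0.93
rect tray_upper [ 562.  -473.2   53.7   47.5   46.7] 0.82
rect tray_upper [ 457.7 -432.1  134.6  103.6    8.2] 0.69
row [0.96, -8.16, -0.05] [0.0, 0.0, -16.38]
```

View pics/w12.png

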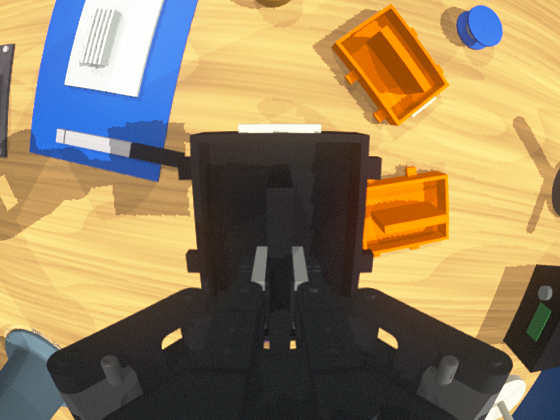

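Run:
```python
from h import *
c=cam("wrist");s=status.observe();p=s["tool_pos"];q=R.from_quat(s["orientation"]);pose()
for n,px,z in[("wall mid",(280,134),-.0097),("rib end",(280,187),.0223),("wall L",(191,137),-.0097),("wall R",(368,136),-.0097),("lug L",(189,167),-.0097),("lugR",(375,166),-.0097)]:
    print(n,np.round(q.inv().apply(plane(c,px,p[2]+z)-p)*1000,1))
```

```text
t 58.65 tcp [ 458.  -428.6  238.2] yaw 8.1 z [ 0. -0. -1.] F [-1.   0.7 -2.7] w 7.6 g 98.0 q [-0.93  0.19  1.61 -0.    1.34  0.5 ]
wall mid [60.1  1.5  9.7]
rib end [ 41.8   1.4 -22.3]
wall L [ 59.5 -41.1   9.7]
wall R [60.  43.6  9.7]
lug L [ 44.9 -42.8   9.7]
lugR [45.5 47.9  9.7]
```

The tray is held level. Its +x wall and label are at the top (280,134), and the centre is about 1 mm ahead of the TCP.

>>> {"name": "send_rows", "arguments": {"deltas": [[[0.1,-1,-0.1],[0,0,-2],3],[[0.2,-2,-0.1],[0,0,-4],3],[[0.4,-3,-0.1],[0,0,-6],3],[[0.5,-4,-0.1],[0,0,-8],3],[[0.6,-5,-0.1],[0,0,-10],3],[[0.7,-6,-0.1],[0,0,-12],3],[[0.9,-7.1,-0.1],[0,0,-14.2],3],[[1,-8.2,-0.1],[0,0,-16.4],3]]}}

```text
time_s: 59.65
tool_pos: [0.4505, -0.0966, 0.2403]
orientation: [0.708, 0.707, -0.0, -0.001]
force: [0.1, -0.3, -2.9]
gripper_width: 0.093
grasp_force: 98.3
```

Run:
```python
from h import *
pose();go([.476,.367,.24],181)
```

```text
t 59.65 tcp [450.5 -96.6 240.3] yaw 89.9 z [-0.003  0.001 -1.   ] F [ 0.1 -0.3 -2.9] w 7.9 g 98.3 q [-0.46 -0.22  2.01  0.    1.35 -0.46]
row [11.59, 0.63, 0.02] [-0.01, -0.04, -18.21]
```

>>> {"name": "send_rows", "arguments": {"deltas": [[[1.3,0.1,0],[0,0,-2],3],[[2.6,0.2,0],[0,0,-4],3],[[3.9,0.2,0],[0,0,-6],3],[[5.2,0.3,0],[0,0,-8],3],[[6.5,0.4,0],[0,0,-10],3],[[7.8,0.5,0],[0,0,-12],3],[[9.1,0.6,0],[0,0,-14],3],[[10.4,0.6,0],[0,0,-16],3]]}}

```text
time_s: 60.65
tool_pos: [0.4774, 0.3188, 0.24]
orientation: [0.088, 0.996, -0.001, -0.001]
force: [1.0, 0.0, -2.7]
gripper_width: 0.093
grasp_force: 98.3
```

Run:
```python
from h import *
pose();go([.476,.367,.2],181)
look({"tray_lower":0},{"tray_lower":.056},n="scene")
```

```text
t 60.65 tcp [477.4 318.8 240. ] yaw 169.9 z [-0.003 -0.001 -1.   ] F [ 1.   0.  -2.7] w 8.0 g 98.3 q [ 0.39  0.06  1.75 -0.    1.34 -1.  ]
row [0.24, 1.18, 1.0] [-0.02, -0.03, -2.21]
tray_lower [411.0, 194.0] 0.75 on z: [473.2 366.5   0. ]
rect tray_lower [500.  356.8 182.3 129.6   0.6] 0.92
rect tray_lower [ 715.8 -385.6   68.5   50.     6.7] 0.36
rect tray_lower [549.9   7.6 119.6  24.3  -3.7] 0.29
```

>>> {"name": "send_rows", "arguments": {"deltas": [[[0.12,0.6,0.3],[0,0,-1.1],3],[[0.24,1.18,0.8],[0,0,-2.2],3],[[0.24,1.18,1],[0,0,-2.2],3],[[0.24,1.18,1],[0,0,-2.2],3],[[0.24,1.18,1.4],[0,0,-2.2],3],[[0.24,1.18,2],[0,0,-2.2],3],[[0.24,1.18,2.5],[0,0,-2.2],3],[[0.24,1.18,2.5],[0,0,-2.2],3]]}}

```text
time_s: 61.8
tool_pos: [0.4762, 0.3645, 0.1396]
orientation: [-0.005, 1.0, -0.001, -0.002]
force: [0.3, -0.5, -2.3]
gripper_width: 0.094
grasp_force: 98.8
```

Run:
```python
from h import *
capture("top");pose();go([.4762,.367,.094],181);go([.4762,.367,.089],181)
for n in("top","scene"): look({},{"tray_upper":.12,"tray_lower":.056},n=n)
```

```text
t 61.85 tcp [477.1 365.1 141.3] yaw -179.4 z [-0.001 -0.001 -1.   ] F [ 0.6  0.6 -2.8] w 8.0 g 98.8 q [ 0.46  0.23  1.75 -0.    1.16 -1.12]
row [0.02, 0.05, 1.18] [-0.01, -0.02, -0.09]
row [0.02, 0.05, 1.31] [-0.01, -0.02, -0.09]
rect tray_upper [ 428.9 -557.9  120.7  101.9  -72.6] 0.85
rect tray_upper [475.6 342.7 133.   73.2  13.8] 0.71
rect tray_upper [ 286.4 -436.7  118.6  102.3  -73.1] 0.59
rect tray_upper [ 589.7 -513.5  119.1  101.4   47.3] 0.56
rect tray_lower [ 4.735e+02  3.490e+02  1.434e+02  1.039e+02 -2.000e-01] 0.63
rect tray_lower [ 465.6 -215.7  181.    19.2   84.5] 0.58
rect tray_upper [ 390.2 -440.9  112.5  109.4  -72.7] 0.89
rect tray_upper [ 530.2 -559.4  112.2  108.   -71.7] 0.87
rect tray_upper [ 690.3 -518.5  127.5  100.6   49.5] 0.6
rect tray_upper [474.2 365.1 149.8 108.5   3.8] 0.57
rect tray_lower [498.9 356.1 180.8 133.8   0.9] 0.83
rect tray_lower [ 622.  -187.3  268.3  213.5   -5.2] 0.56
```

>>> {"name": "send_rows", "arguments": {"deltas": [[[0.02,0.05,0.3],[0,0,-0.1],3],[[0.02,0.05,0.6],[0,0,-0.1],3],[[0.02,0.05,0.8],[0,0,-0.1],3],[[0.02,0.05,0.95],[0,0,-0.1],3],[[0.02,0.05,1.05],[0,0,-0.1],3],[[0.02,0.05,1.1],[0,0,-0.1],3],[[0.02,0.05,1.1],[0,0,-0.1],3],[[0.02,0.05,1.1],[0,0,-0.1],3]]}}

```text
time_s: 63.15
tool_pos: [0.4768, 0.3677, 0.0984]
orientation: [-0.01, 1.0, 0.0, 0.0]
force: [0.3, -0.0, -2.8]
gripper_width: 0.092
grasp_force: 99.0
```

Run:
```python
from h import *
pose();go([.4762,.367,.092],181)
s=capture("scene");t=capture("top")
cv2.imwrite("pics/s13.png",np.hstack([cv2.resize(s[150:230,370:460],None,fx=4.4,fy=4.4,interpolation=cv2.INTER_CUBIC),cv2.resize(t[180:260,95:185],None,fx=4.4,fy=4.4,interpolation=cv2.INTER_CUBIC)]))
```

```text
t 63.15 tcp [476.8 367.7  98.4] yaw -178.9 z [ 0.001  0.    -1.   ] F [ 0.3 -0.  -2.8] w 7.9 g 99.0 q [ 0.47  0.29  1.77  0.    1.09 -1.12]
row [0.02, -0.02, 0.16] [0.0, 0.01, 0.02]
```

View pics/s13.png

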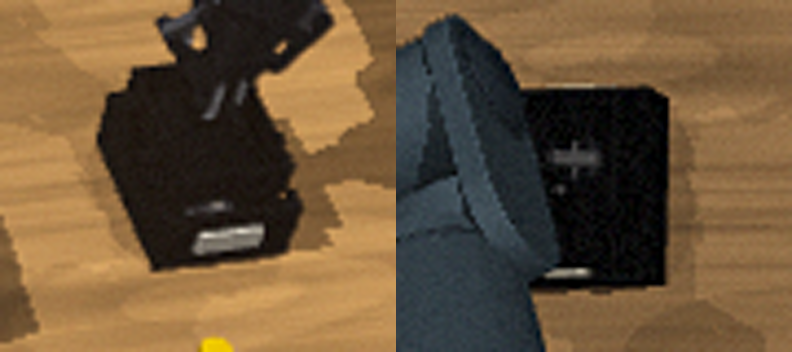

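The upper tray is over the lower one: its label is at the −x end (top crop (567,272)) and the lower label at +x. I'll go down slowly.

>>> {"name": "send_rows", "arguments": {"deltas": [[[0.02,-0.01,0.05],[0,0,0],3],[[0.02,-0.01,0.1],[0,0,0],3],[[0.02,-0.01,0.15],[0,0,0],3],[[0.02,-0.01,0.15],[0,0,0],3],[[0.02,-0.01,0.15],[0,0,0],3],[[0.02,-0.01,0.15],[0,0,0],3],[[0.02,-0.01,0.15],[0,0,0],3],[[0.02,-0.01,0.15],[0,0,0],3]]}}

```text
time_s: 64.25
tool_pos: [0.4759, 0.3671, 0.0921]
orientation: [-0.01, 1.0, 0.0, 0.0]
force: [-0.9, -0.3, -3.4]
gripper_width: 0.088
grasp_force: 98.8
```

>>> {"name": "send_rows", "arguments": {"deltas": [[[0,0,0.03],[0,0,0],3],[[0,0,0.06],[0,0,0],3],[[0,0,0.06],[0,0,0],3],[[0,0,0.06],[0,0,0],3],[[0,0,0.06],[0,0,0],3],[[0,0,0.06],[0,0,0],3],[[0,0,0.06],[0,0,0],3],[[0,0,0.06],[0,0,0],3]]}}

```text
time_s: 65.25
tool_pos: [0.4758, 0.3672, 0.0897]
orientation: [-0.01, 1.0, 0.0, 0.0]
force: [-0.4, 1.0, -1.8]
gripper_width: 0.094
grasp_force: 99.0
```

>>> {"name": "send_rows", "arguments": {"deltas": [[[0,0,0.02],[0,0,0],3],[[0,0,0.04],[0,0,0],3],[[0,0,0.04],[0,0,0],3],[[0,0,0.04],[0,0,0],3],[[0,0,0.04],[0,0,0],3],[[0,0,0.04],[0,0,0],3],[[0,0,0.04],[0,0,0],3],[[0,0,0.04],[0,0,0],3]]}}

```text
time_s: 66.25
tool_pos: [0.476, 0.3672, 0.0896]
orientation: [-0.01, 1.0, -0.0, -0.0]
force: [-4.4, -3.1, 7.9]
gripper_width: 0.092
grasp_force: 100.6
```

Seated on the rim at 89.6 mm, as expected. Release and rise.

>>> {"name": "send_rows", "arguments": {"deltas": [[[0,0,-0.02],[0,0,0],3],[[0,0,-0.02],[0,0,0],20],[[0,0,-0.02],[0,0,0],40],[[0,0,-0.02],[0,0,0],40],[[0,0,-0.02],[0,0,0],40],[[0,0,-0.7],[0,0,0],40],[[0,0,-2],[0,0,0],40],[[0,0,-3.5],[0,0,0],40]]}}

```text
time_s: 67.25
tool_pos: [0.4751, 0.3668, 0.2284]
orientation: [-0.01, 1.0, -0.001, -0.001]
force: [1.2, 0.1, 0.4]
gripper_width: 0.467
grasp_force: 0.0
```

>>> {"name": "send_rows", "arguments": {"deltas": [[[0.8,0.8,-0.4],[0,0,0],40],[[1.2,1.6,-0.4],[0,0,0],40],[[1.5,2.4,-0.4],[0,0,0],40],[[1.5,2.4,-0.4],[0,0,0],40],[[1.5,2.4,-0.4],[0,0,0],40],[[1.5,2.4,-0.4],[0,0,0],40],[[1.5,2.4,-0.4],[0,0,0],40],[[1.5,2.4,-0.4],[0,0,0],40]]}}

```text
time_s: 68.25
tool_pos: [0.4143, 0.4616, 0.2441]
orientation: [-0.009, 1.0, 0.0, 0.0]
force: [0.4, -0.1, 0.1]
gripper_width: 0.472
grasp_force: 0.0
```

Run:
```python
from h import *
pose()
look({"tray_upper":.05,"tray_lower":0},{"tray_lower":.056,"tray_upper":.08})
t=capture("top");w=capture("wrist");s=capture("scene")
look({},{"lid":.013,"bar":.011,"mat":.003},n="top")
cv2.imwrite("pics/f14.png",np.vstack([np.hstack([cv2.resize(s[150:290,210:460],(400,224)),cv2.resize(t[130:270,100:350],(400,224))]),cv2.resize(w[0:240],(800,343))]))
```

```text
t 68.25 tcp [414.3 461.6 244.1] yaw -178.9 z [ 0.  0. -1.] F [ 0.4 -0.1  0.1] w 40.3 g 0.0 q [ 0.66  0.17  1.63  0.    1.35 -0.93]
tray_upper [195.0, 235.0] 0.73 on z: [475.6 366.1  50. ]
rect tray_lower [471.  369.6 147.4 113.    0.8] 0.88
rect tray_lower [4.788e+02 3.639e+02 1.361e+02 1.132e+02 4.000e-01] 0.74
rect tray_upper [469.5 371.5 127.4 106.1   0.6] 0.91
rect lid [5.295e+02 1.100e+01 8.110e+01 1.290e+01 4.000e-01] 0.24
rect bar [ 469.8 -220.7  189.1   25.1   84.9] 0.72
rect mat [ 579.9 -184.7  285.6  225.8   -5. ] 0.85
```

View pics/f14.png

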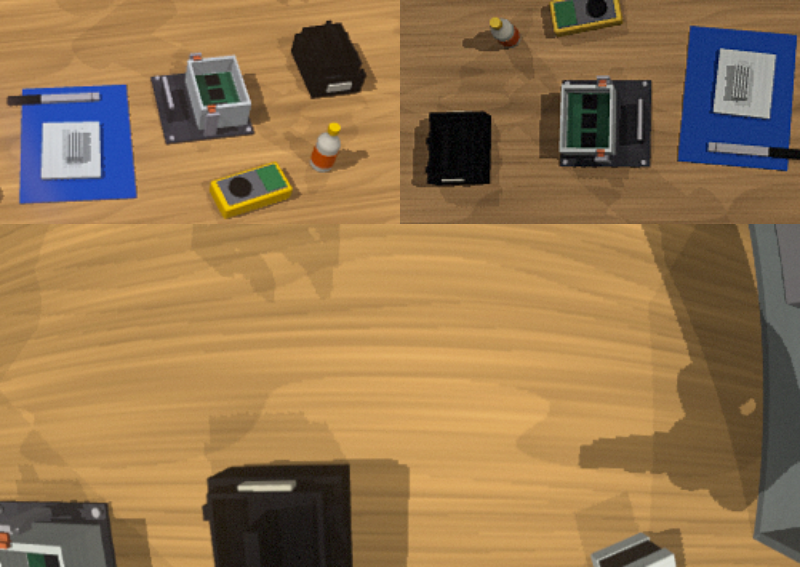

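The case is empty, the trays are stacked with labels at far ends, and the lid (fins up) and bar lie apart on the mat. Handing in.

```bash
python3 -c "
from bench import *
print(bot.sign_off())"
```

```text
the job is handed in; nothing more can be done
None
```

The job is handed in (no verdict came back): the lid was levered off, both relays that were present are in the lower tray, the upper tray is stacked half-turned on its rim, and the lid (fins up) and bar lie apart on the mat, where the bar was knocked about 45 mm and its handle overhangs the edge by roughly 30 mm.

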